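# Level the rearing carousel, load the plums, set it to the mark

### The arm

A 6-joint arm with a two-finger parallel gripper is mounted at the origin on the work surface. World frame = base frame: x ahead of the robot, y to its left, z up, the work surface at z = 0. Lengths are in m, angles in rad, forces in N, time in s.
With the tool pointing down it reaches from about 0.375 to 0.9 m from the base axis. Payload 3.1 kg.
Tool frame: the origin (TCP) lies at the very end of the fingers, on their centre line; the grasp point (between the pads) lies 19 mm behind it; z points along the fingers, y is the line along which they close (so a half turn about z gives the same grasp; the last joint's range is limited). The gripper opens to 85 mm and grips with 20 to 120 N. Pads are 22 mm wide; open, the fingers measure 114 mm over their backs; the gripper's body (76 mm by 85 mm) begins 54 mm behind the grasp point. The pads swing forward as they close: fully open they stand 13 mm farther back than shut.
Start: joints at [0.924, 0.527, 1.433, -0, 1.181, -0.178], TCP at [0.282, 0.558, 0.194] pointing down, gripper open.
Joint ranges: [-3.08, 3.08], [-0.75, 2.2], [0.22, 2.44], [-1.43, 4.57], [0, 2.65], [-2.85, 2.85]. Speed limits (rad/s): [2.79, 2.79, 3.14, 3.14, 3.14, 3.14].

### API

Orientations are given as a unit quaternion [x, y, z, w].
In Python, from station import telemetry, snapshot, ticket gives the robot as it stands.
- The arm moves only by the tool move_arm, never from a script. Its argument "commands" is text: rows parted by semicolons, each of 7 numbers parted by spaces: the shift along the tool's x, y, z in mm, then the turn, a rotation vector about the tool's x, y, z in degrees, then the opening, from -1 (shut) to 1 (fully open). A call has exactly 5 rows; each row is the pose to reach, as a shift and turn from the pose commanded when the call began, along the tool's axes at that moment; what a row does not reach only later rows make up. A row lasts 1/8 s, in which the tool goes at most 62.5 mm and 10.7 degrees, less where a joint would pass 70% of its speed; a pose out of reach is approached as far as the arm can. A call with a gripper value outside its range is refused whole. The fingers move at their own pace and stop on an object; "grip_force" is the grip in N (left out, the last holds). Time passes only in rows, so rows that repeat a pose let the fingers close, or fill a call up. It gives the time, the measured TCP pose, the force, the opening and the grip force at its end, in the units of the state.
- telemetry.sense(): the state, without advancing time (a new reading comes with each control period).
- snapshot(name): name is "scene" or "side" or "wrist"; returns a dict with "image" (384x512x3 uint8, red, green, blue), "fx", "fy", "cx", "cy" (pixels), "k1" (the pictures are not rectified: a ray, as slopes to the right and down, at radius r is drawn at 1 + k1 r^2 times it, then the intrinsics apply), "pose" (4x4, takes a point from camera to world coordinates). Camera axes: x right, y down, z forward; pixel columns grow to the right and rows downward; lengths in m; the calibration is good to about 2 mm. A picture is of the moment at which its call begins. There is no depth.
- ticket.sign_off(): hands the job in; it is judged then, once.
The state is a dict: "t": time; "q": joint angles; "qd": joint speeds; "tau": joint torques, N m; "tcp_pos": TCP position; "tool_rot": TCP orientation; "force": force on the tool from outside, world axes, zero at the start; "ft_torque": the same for the moment, N m; "finger_gap": opening from 0.0 (shut) to 1.0 (fully open); "gripper_force": force on a finger pad.
Only numpy, scipy, OpenCV 4.12 (cv2) and the standard library are available. Lean on these libraries where they do the work, as an engineer would, in place of code of your own. Each camera call takes 0.05 s, during which the arm holds its last target. There are 200 camera calls.

### The job

First turn the two black levelling knobs until the tilted carousel platform sits level. Then lower every plum from the white tray gently into the deep pots, one plum to a pot, setting each down on the felt rather than dropping it; last, with all the plums in, turn the carousel by its blue handle until the yellow arrow points at the red mark. Leave the platform level and do not disturb the bottle, the beaker or the spatula.

Things in the scene. Friction and masses are not known exactly. Their poses are not given: they have to be found in the camera images.
- tilt_left (a joint): tilt of the platform towards the left knob, rad: 0 is level, positive when the platform's left side is too high; turning knob_left anticlockwise (seen from above) raises this side by 0.020 rad per rad of knob, clockwise lowers it; the screw holds by itself
- knob_left_grip (a point): black levelling knob at the stand's front left corner (+y side), 195 mm from the carousel's axis: an upright bar 38 mm long, 13 mm thick and 36 mm high over a 42 mm disc. The point lies on its vertical axis, 97 mm above the bench and 11 mm below the bar's top; x runs along the bar, z up. A red band on the spindle below shows where the platform's white fork stands when level
- tilt_right (a joint): tilt of the platform towards the right knob, rad: 0 is level, positive when the platform's right side is too high; turning knob_right anticlockwise (seen from above) raises this side by 0.020 rad per rad of knob, clockwise lowers it; the screw holds by itself
- knob_right_grip (a point): black levelling knob at the stand's front right corner (-y side), 195 mm from the carousel's axis: an upright bar 38 mm long, 13 mm thick and 36 mm high over a 42 mm disc. The point lies on its vertical axis, 97 mm above the bench and 11 mm below the bar's top; x runs along the bar, z up. A red band on the spindle below shows where the platform's white fork stands when level
- platform (a point): centre of the top of the round aluminium platform (236 mm across, about 43 mm above the bench) that carries the carousel; it tilts about a pivot 11 mm below this point; z is its normal, -x points to the red mark
- mark (a point): the fixed red mark on a tab at the platform's front rim, 139 mm from the centre
- carousel (a joint): turn of the carousel on the platform, rad: 0 when the yellow arrow points at the red mark, positive anticlockwise seen from above; free from -2.8 to 2.8, stiff enough to stay where left
- arrow (a point): tip of the yellow arrow on the rim of the white carousel disc (254 mm across), 122 mm from its axis
- handle (a point): the blue handle on a post in the middle of the carousel: an upright bar 44 mm long, 14 mm thick, 32 mm high, its bottom 12 mm above the pots' rims. The point lies on the axis, 14 mm below the bar's top, about 153 mm above the bench; x runs along the bar, z up
- pot0 (a point): deep clear pot with a green rim, fixed on the carousel, its axis 80 mm from the carousel's: 90 mm wide inside at the floor, 92 at the rim, wall 3 mm. The point is the centre of the grey felt on its floor; the rim stands 62 mm above it
- pot1 (a point): deep clear pot with a green rim, fixed on the carousel, its axis 80 mm from the carousel's: 90 mm wide inside at the floor, 92 at the rim, wall 3 mm. The point is the centre of the grey felt on its floor; the rim stands 62 mm above it
- pot2 (a point): deep clear pot with a green rim, fixed on the carousel, its axis 80 mm from the carousel's: 90 mm wide inside at the floor, 92 at the rim, wall 3 mm. The point is the centre of the grey felt on its floor; the rim stands 62 mm above it
- pot3 (a point): deep clear pot with a green rim, fixed on the carousel, its axis 80 mm from the carousel's: 90 mm wide inside at the floor, 92 at the rim, wall 3 mm. The point is the centre of the grey felt on its floor; the rim stands 62 mm above it
- plum0: plum 0 (may be absent): a dark red-purple fruit, 40 mm across and 37 mm high, about 40 g, with a small flat foot 20 mm wide. Its origin is its middle, 18 mm above its foot (up to 20 mm above the floor if it lies on its side); z points to the stalk
- plum1: plum 1 (may be absent): a dark red-purple fruit, 40 mm across and 37 mm high, about 40 g, with a small flat foot 20 mm wide. Its origin is its middle, 18 mm above its foot (up to 20 mm above the floor if it lies on its side); z points to the stalk
- plum2: plum 2 (may be absent): a dark red-purple fruit, 40 mm across and 37 mm high, about 40 g, with a small flat foot 20 mm wide. Its origin is its middle, 18 mm above its foot (up to 20 mm above the floor if it lies on its side); z points to the stalk
- plum3: plum 3 (may be absent): a dark red-purple fruit, 40 mm across and 37 mm high, about 40 g, with a small flat foot 20 mm wide. Its origin is its middle, 18 mm above its foot (up to 20 mm above the floor if it lies on its side); z points to the stalk
- liners: the four grey felt discs on the pots' floors (84 mm across), turning with the carousel; origin on the carousel's axis, 9 mm above the disc's underside and 4 mm below the felt's top
- tray: low white tray, 170 x 170 mm, wall 4 mm thick and 15 mm high, floor 4 mm thick, on which the plums wait; origin under its centre. It does not move
- basket: orange open basket, 150 x 160 x 55 mm, fixed; leave alone; origin under its centre
- bottle: small bottle, 60 mm wide, 150 mm tall; leave alone; origin under its centre
- beaker: glass beaker, 70 mm wide, 80 mm tall; leave alone; origin under its centre
- spatula: hand spatula lying on the bench, handle to its -x; leave alone
Mind the look-alikes: they are no part of the job. What is shaped like the plum2 but turquoise is not meant.

How it is judged:
By the outcome, as a careful person would: the job done as asked, in the order asked, and still so for the second after the job is handed in, with the robot touching nothing.
Of plum0, plum1, plum2, plum3 only 3 to 4 are there at a start; the rules pass over those that are not, and their reading is None.
At some moment in a run one of plum0, plum1, plum2, plum3 may be knocked a few centimetres aside while the robot is not near it.
It also fails if it takes over 208 s, if anything falls off the work surface, if the arm or the gripper's body presses on something with over 40 N, if the wrist force passes 120 N, or if a joint passes its speed limit or range.

## Working session

There is one attempt and no reset: what is moved stays moved. The work goes in short steps, Python scripts to look and compute and a tool call to move; the robot and the scene stay as the last step left them, time stands still between calls to the robot, and variables do not carry over. Pictures are saved under pics/ and viewed, at most 14 in all, crops included, and the job is handed in when it is done.

Besides the shell and the picture viewer there is one more tool, called after ">>>" as name(argument=value, ...), one argument or row to a line, values as JSON. move_arm: Moves the arm, as the interface text tells. Its arguments: {"type":"object","properties":{"commands":{"type":"string"},"grip_force":{"type":"number"}},"required":["commands"]}

```bash
ls; mkdir -p pics; cat > h.py <<'E'
import numpy as np, cv2, pickle
from station import telemetry, snapshot, ticket
def snap(name, fn):
    s=snapshot(name); pickle.dump(s,open(f'pics/{fn}.pkl','wb'))
    cv2.imwrite(f'pics/{fn}.png',s['image'][:,:,::-1]); return s
def load(fn): return pickle.load(open(f'pics/{fn}.pkl','rb'))
def ray(s,u,v):
    d=np.array([(u-s['cx'])/s['fx'],(v-s['cy'])/s['fy']]); r=np.linalg.norm(d); x=r
    for _ in range(30): x=r/(1+s['k1']*x*x)
    d=d*(x/r if r>0 else 1)
    P=np.array(s['pose']); v3=P[:3,:3]@np.array([d[0],d[1],1]); return P[:3,3],v3/np.linalg.norm(v3)
def atz(s,u,v,z):
    o,d=ray(s,u,v); return o+d*(z-o[2])/d[2]
def tri(obs):
    A=np.zeros((3,3));b=np.zeros(3)
    R=[ray(*o) for o in obs]
    for o,d in R:
        M=np.eye(3)-np.outer(d,d);A+=M;b+=M@o
    p=np.linalg.solve(A,b)
    return p,[float(np.linalg.norm((np.eye(3)-np.outer(d,d))@(p-o))) for o,d in R]
def proj(s,p):
    P=np.array(s['pose']); c=P[:3,:3].T@(np.array(p)-P[:3,3]); d=c[:2]/c[2]; k=1+s['k1']*(d@d)
    return np.array([s['fx']*d[0]*k+s['cx'],s['fy']*d[1]*k+s['cy']])
def crop(s,fn,u0,v0,u1,v1,k):
    c=s['image'][v0:v1,u0:u1,::-1]; cv2.imwrite(f'pics/{fn}.png',cv2.resize(c,None,fx=k,fy=k,interpolation=cv2.INTER_CUBIC))
E
python3 - <<'E'
from h import *
for n in('scene','side','wrist'):
    s=snap(n,n+'0'); print(n,s['fx'],s['k1'],np.round(s['pose'],3).tolist())
a=np.hstack([load('scene0')['image'],load('side0')['image']])
a=cv2.resize(a,(800,300),interpolation=cv2.INTER_AREA)
print(telemetry.sense())
E
```

```text
pics
scene 376.1908297849464 -0.04382554922031865 [[-0.04, 0.761, -0.647, 1.169], [0.999, 0.042, -0.013, 0.014], [0.017, -0.647, -0.762, 0.851], [0.0, 0.0, 0.0, 1.0]]
side 479.67793470224103 0.012317518604981918 [[-0.742, -0.454, 0.493, -0.134], [-0.67, 0.482, -0.565, 0.835], [0.019, -0.749, -0.662, 1.052], [0.0, 0.0, 0.0, 1.0]]
wrist 316.528598972079 -0.0007408650968185993 [[0.45, 0.848, 0.28, 0.21], [0.893, -0.427, -0.143, 0.592], [-0.002, 0.314, -0.949, 0.373], [0.0, 0.0, 0.0, 1.0]]
{'t': 0.15, 'q': array([ 9.24487131e-01,  5.28290765e-01,  1.43361594e+00, -1.65492926e-05,
        1.18141170e+00, -1.78482063e-01]), 'qd': array([ 0.00043482, -0.00368076, -0.00547151,  0.00016713, -0.00081786,
        0.00021998]), 'tau': array([ 8.17260716e-04, -4.42743337e+01, -1.78276134e+01, -2.33422879e-04,
        5.57035091e-03, -1.10897565e-05]), 'tcp_pos': array([0.28143097, 0.5573564 , 0.19333251]), 'tool_rot': array([ 2.31783128e-01,  9.72767103e-01, -7.93600650e-04, -3.38833493e-04]), 'force': array([-0.30958337,  0.54904183,  0.23469966]), 'ft_torque': array([-0.02629568, -0.01214024,  0.01168939]), 'gripper_force': 0.0, 'finger_gap': 0.9974933781551224}
```

```bash
python3 - <<'E'
from h import *
for n in('scene0','side0'): crop(load(n),n+'b',0,0,512,384,1.56)
E
```

```text
(no output)
```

View pics/scene0.png

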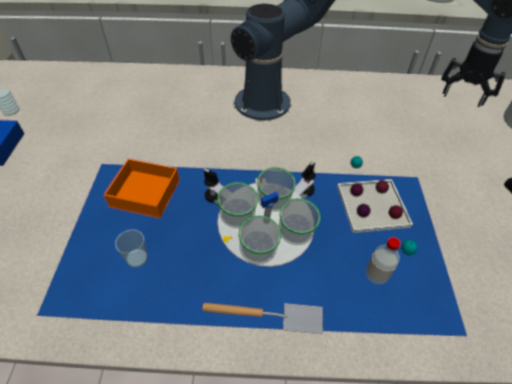

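View pics/side0.png

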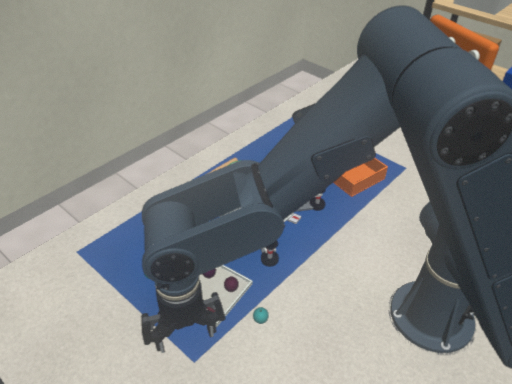

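The scene view shows four plums in the tray, at (358,188), (382,186), (363,210) and (396,211). The carousel is near (265,210), the left knob at (308,172) and the right knob at (211,178). The arrow is at (226,238). In the side view the arm hides the carousel. I'll enlarge the scene view next.

```bash
python3 - <<'E'
from h import *
crop(load('scene0'),'c1',190,150,420,270,3.47)
s=load('scene0')
# rough
for n,u,v,z in [('kL',309,168,.1),('kR',211,174,.1),('hand',269,200,.15),('arrow',226,238,.07),('p',358,188,.02),('p',382,186,.02),('p',363,210,.02),('p',396,211,.02)]:
    print(n,np.round(atz(s,u,v,z),3))
E
```

```text
kL [0.431 0.142 0.1  ]
kR [ 0.469 -0.127  0.1  ]
hand [0.593 0.032 0.15 ]
arrow [ 0.655 -0.07   0.07 ]
p [0.426 0.298 0.02 ]
p [0.414 0.371 0.02 ]
p [0.509 0.301 0.02 ]
p [0.507 0.395 0.02 ]
```

View pics/c1.png

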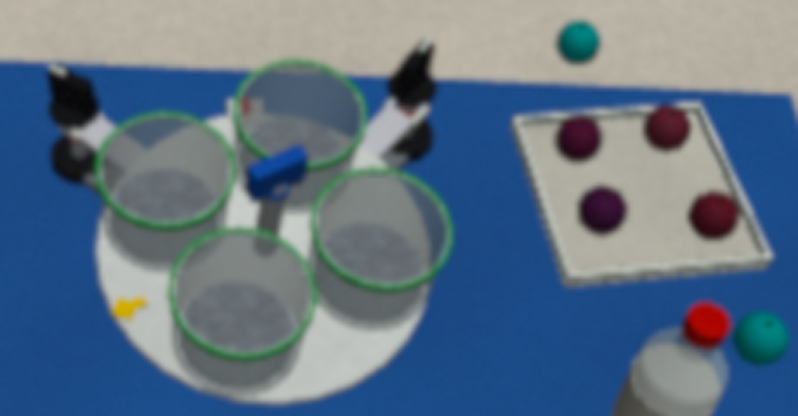

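The crop shows all four pots, the handle at crop (277,170), the arrow at (128,308), the mark at (247,103) and the knob bars at (420,60) and (65,85). I'll move the wrist camera over the area.

>>> move_arm(
  commands="-34 -36 -9 0 0 -9 1; -68 -73 -18 0 0 -18 1; -102 -109 -26 0 0 -27 1; -136 -146 -35 0 0 -27 1; -170 -182 -44 0 0 -27 1",
  grip_force=30,
)

```text
t: 0.78
tcp_pos: [0.3515, 0.3171, 0.2382]
tool_rot: [-0.002, 1.0, -0.0, -0.0]
force: [0.9, -0.5, -0.9]
finger_gap: 0.999
gripper_force: 0.0
```

>>> move_arm(
  commands="-14 -48 -9 0 0 0 1; -28 -96 -18 0 0 0 1; -42 -144 -26 0 0 0 1; -56 -192 -35 0 0 0 1; -70 -239 -43 0 0 0 1",
)

```text
t: 1.4
tcp_pos: [0.4224, 0.0784, 0.2814]
tool_rot: [-0.002, 1.0, 0.0, 0.0]
force: [-0.0, 1.6, -0.0]
finger_gap: 1.0
gripper_force: 0.0
```

```bash
cat >> h.py <<'E'
from scipy.spatial.transform import Rotation as Ro
def st():
    t=telemetry.sense(); R=Ro.from_quat(t['tool_rot']).as_matrix()
    print('t',round(t['t'],2),'tcp',np.round(t['tcp_pos'],4),'ang',round(float(np.degrees(np.arctan2(R[1,0],R[0,0]))),2),'q6',round(float(t['q'][5]),2),'F',np.round(t['force'],1),'gap',round(t['finger_gap'],3),'gf',round(t['gripper_force'],1),'tiltz',np.round(R[:,2],3))
    return t,R
def go(x,y,z,ang=None):
    "print shift in tool axes (mm) and turn about tool z (deg) to TCP world pos / tool-x angle"
    t,R=st(); d=R.T@(np.array([x,y,z])-t['tcp_pos'])*1000
    a=np.degrees(np.arctan2(R[1,0],R[0,0])); w=0 if ang is None else (a-ang+180)%360-180
    print('shift',np.round(d,1),'turn',round(float(w),1))
E
python3 - <<'E'
from h import *
st(); snap('wrist','w1'); snap('side','side1')
crop(load('w1'),'w1b',0,0,512,384,1.55)
E
```

```text
t 1.4 tcp [0.4224 0.0784 0.2814] ang -179.81 q6 -1.65 F [-0.   1.6 -0. ] gap 1.0 gf 0.0 tiltz [ 0.  0. -1.]
```

View pics/w1b.png

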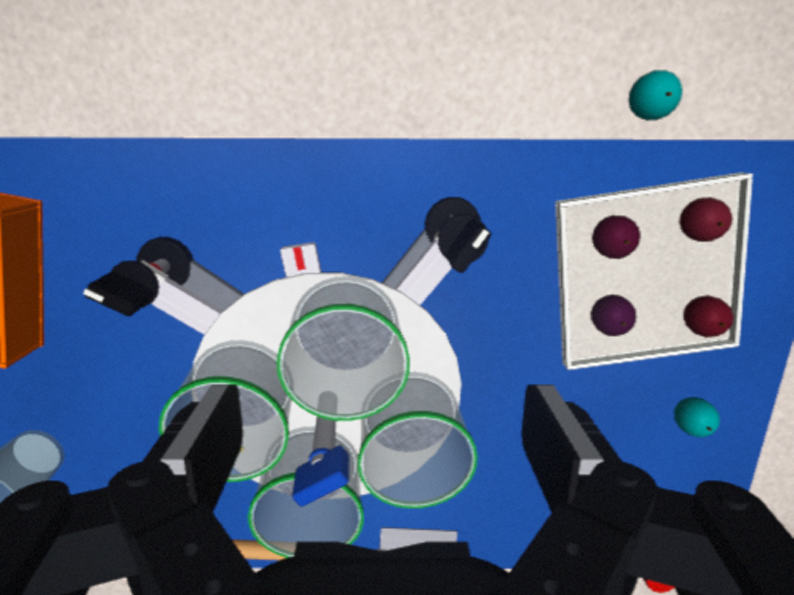

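The wrist view shows both knobs, at (460,235) and (130,285), the mark at (300,258) and the handle at (322,475). The plums are at (615,237), (705,219), (613,315) and (707,316). Next is a montage of the knobs and the handle from each camera.

```bash
python3 - <<'E'
from h import *
w,s,d=load('w1'),load('scene0'),load('side1')
def tile(s,c,h,k=266):
    u,v=c; i=s['image'][v-h:v+h,u-h:u+h,::-1]; i=cv2.resize(i,(k,k),interpolation=cv2.INTER_CUBIC)
    print(u-h,v-h,2*h/k); return i
E=np.array
kL,kR,ha=[.44,.13,.108],[.47,-.12,.108],[.59,.03,.167]
rows=[]
cents=[]
for S in (w,d):
    r=[]
    for p in (kL,kR,ha):
        c=np.clip(np.round(proj(S,p)).astype(int),32,[479,351]); r.append(tile(S,c,32))
    rows.append(np.hstack(r))
cv2.imwrite('pics/m1.png',np.vstack(rows))
E
```

```text
260 140 0.24060150375939848
48 164 0.24060150375939848
172 282 0.24060150375939848
239 196 0.24060150375939848
285 147 0.24060150375939848
223 138 0.24060150375939848
```

View pics/m1.png

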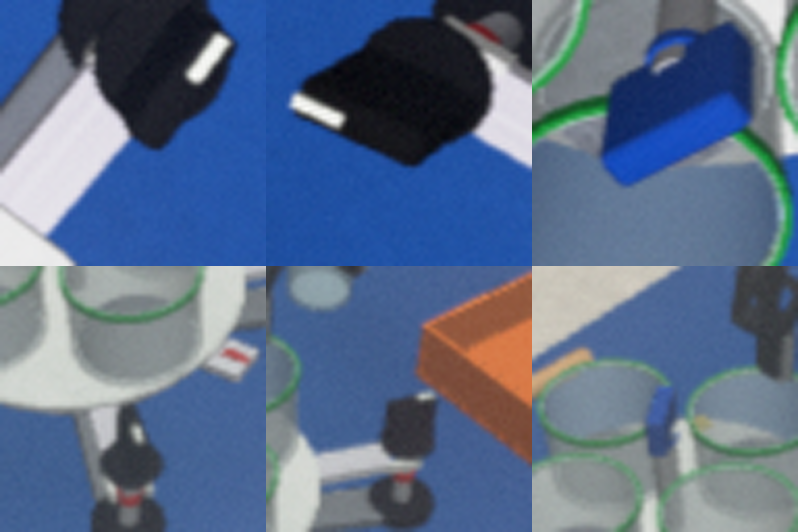

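>>> move_arm(
  commands="-44 31 30 0 0 0 1; -88 62 61 0 0 0 1; -88 62 61 0 0 0 1; -88 62 61 0 0 0 1; -88 62 61 0 0 0 1",
)

```text
t: 2.12
tcp_pos: [0.5093, 0.1422, 0.2212]
tool_rot: [-0.002, 1.0, 0.0, 0.001]
force: [0.1, 1.0, 0.2]
finger_gap: 1.001
gripper_force: 0.0
```

```bash
python3 -c "
from h import *
st(); snap('wrist','wL')"
```

```text
t 2.12 tcp [0.5093 0.1422 0.2212] ang -179.8 q6 -1.51 F [0.1 1.  0.2] gap 1.001 gf 0.0 tiltz [ 0.001  0.    -1.   ]
```

>>> move_arm(
  commands="-6 -53 0 0 0 0 1; -12 -106 0 0 0 0 1; -18 -159 0 0 0 0 1; -24 -212 0 0 0 0 1; -30 -265 0 0 0 0 1",
)

```text
t: 2.8
tcp_pos: [0.5407, -0.1246, 0.2218]
tool_rot: [-0.001, 1.0, -0.001, 0.001]
force: [1.3, -0.4, 0.3]
finger_gap: 1.002
gripper_force: 0.0
```

```bash
python3 -c "
from h import *
st(); snap('wrist','wR')
w,d=load('wL'),load('wR')
def tile(s,p,h,k=399):
    u,v=np.clip(np.round(proj(s,p)).astype(int),h,[511-h,383-h]); i=s['image'][v-h:v+h,u-h:u+h,::-1]
    print(u-h,v-h,2*h/k); return cv2.resize(i,(k,k),interpolation=cv2.INTER_CUBIC)
cv2.imwrite('pics/m2.png',np.hstack([tile(w,[.44,.135,.108],50),tile(d,[.47,-.123,.108],50)]))
"
```

```text
t 2.8 tcp [ 0.5407 -0.1246  0.2218] ang -179.86 q6 -2.0 F [ 1.3 -0.4  0.3] gap 1.002 gf 0.0 tiltz [ 0.003 -0.001 -1.   ]
190 46 0.2506265664160401
200 44 0.2506265664160401
```

View pics/m2.png

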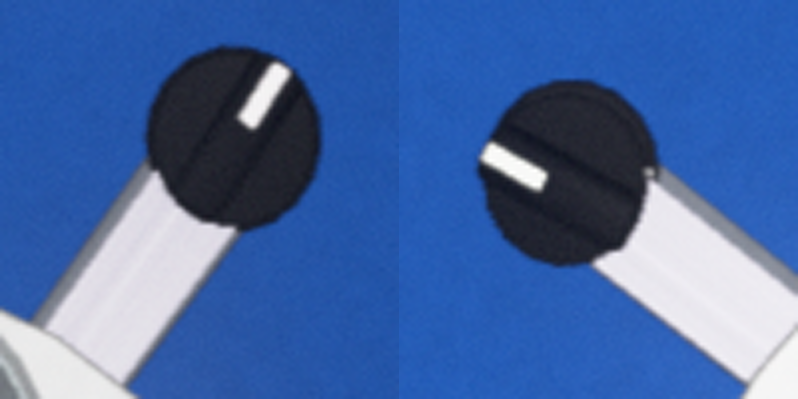

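The close view shows the left bar's pointer from tile (280,66) to (248,122) and the right bar's from (484,150) to (544,181). I'll triangulate those, plus the plums, handle, rims, mark and tray, by pixel.

```bash
python3 - <<'E'
from h import *
w,L,R,sc=load('w1'),load('wL'),load('wR'),load('scene0')
k=.2506
l0=(190+280*k,46+66*k); l1=(190+248*k,46+122*k); lc=(190+238*k,46+137*k)
r0=(200+(484-399)*k,44+150*k); r1=(200+(544-399)*k,44+181*k); rc=(200+(557-399)*k,44+188*k)
print('Ltip',tri([(L,*l0),(w,313.9,148.9)])); print('Rtip',tri([(R,*r0),(w,54.0,188.1)]))
for n,S,a,b,c in(('L',L,l0,l1,lc),('R',R,r0,r1,rc)):
    A,B,C=[atz(S,*p,.108) for p in(a,b,c)]; d=A-B
    print(n,'tip',A,'len',np.linalg.norm(d),'dir',np.degrees(np.arctan2(d[1],d[0])),'ctr',C)
# plums in w1 & scene
for a,b in (((615,237),(358,188)),((705,219),(382,186)),((613,315),(363,210)),((707,316),(396,211))):
    print('plum',*tri([(w,a[0]/1.55,a[1]/1.55),(sc,*b)]), atz(w,a[0]/1.55,a[1]/1.55,.022))
print('mark',atz(w,300/1.55,258/1.55,.045))
print('hand top',tri([(w,172+(677-532)*.2406,282+105*.2406),(sc,190+277/3.47,150+165/3.47)]))
E
```

```text
Ltip (array([0.41221869, 0.15266058, 0.11013413]), [0.00038079082458978273, 0.0003807908245897378])
Rtip (array([ 0.45979561, -0.14804098,  0.10895693]), [0.00030404781995729683, 0.00030404781995727536])
L tip [0.4123184  0.15243558 0.108     ] len 0.013291376749272946 dir 149.33073736332258 ctr [0.42686564 0.1434962  0.108     ]
R tip [ 0.45953483 -0.14826949  0.108     ] len 0.014658691189350313 dir -116.16922486603393 ctr [ 0.46747313 -0.13223736  0.108     ]
plum [0.43383136 0.29159561 0.02638236] [0.0038493643229348304, 0.0038493643229348] [0.43487842 0.28947537 0.022     ]
plum [0.4177815  0.36874341 0.02301097] [0.0012779614719542684, 0.0012779614719543955] [0.41807241 0.3679066  0.022     ]
plum [0.51069196 0.29963787 0.02239159] [0.0004882646818983304, 0.00048826468189837617] [0.51082657 0.29929393 0.022     ]
plum [0.51105057 0.39129882 0.02320568] [0.002061102840733412, 0.002061102840733394] [0.51147001 0.38967266 0.022     ]
mark [0.44983978 0.00599459 0.045     ]
hand top (array([0.58978074, 0.03285239, 0.15542785]), [0.0007096120699488435, 0.000709612069948877])
```

The measured heights agree with the text (bar tops at 0.109–0.110 m, plums at about 0.023 m). Both knobs are 195 mm from an axis near (0.582,0.0255). Next I'll look obliquely at the left spindle to read fork against band.

>>> move_arm(
  commands="10 40 -10 0 0 10.6 1; 20 80 -20 0 0 21.2 1; 30 120 -30 0 0 31.8 1; 40 160 -40 0 0 42.4 1; 50 200 -50 0 0 53 1",
)

```text
t: 3.48
tcp_pos: [0.4894, 0.0783, 0.2718]
tool_rot: [0.448, 0.894, 0.001, 0.001]
force: [0.2, 0.5, 0.6]
finger_gap: 1.002
gripper_force: 0.0
```

>>> move_arm(
  commands="40 12 0 0 0 10 1; 80 24 0 0 0 20 1; 120 36 0 0 0 30 1; 168 51 0 0 0 37 1; 168 51 0 0 0 37 1",
)

```text
t: 4.1
tcp_pos: [0.4274, 0.2441, 0.2713]
tool_rot: [0.704, 0.71, 0.001, 0.0]
force: [-0.5, -0.9, -0.8]
finger_gap: 0.996
gripper_force: 0.0
```

>>> move_arm(
  commands="0 0 25 0 -10 0 1; 0 0 50 0 -20 0 1; 0 0 75 0 -30 0 1; 0 0 105 0 -40 0 1; 0 0 130 0 -45 0 1",
)

```text
t: 4.72
tcp_pos: [0.4297, 0.2421, 0.1391]
tool_rot: [0.651, 0.655, -0.271, 0.272]
force: [-0.4, -0.3, 0.4]
finger_gap: 0.997
gripper_force: 0.0
```

```bash
python3 -c "
from h import *
t,R=st(); print(np.round(t['q'],2)); s=snap('wrist','oL'); snap('side','side2')
u,v=np.clip(np.round(proj(s,[.427,.1435,.06])).astype(int),40,[471,343]); print(proj(s,[.427,.1435,.06]),u-40,v-40)
crop(s,'oLb',u-40,v-40,u+40,v+40,7)
"
```

```text
t 4.72 tcp [0.4297 0.2421 0.1391] ang 90.3 q6 0.9 F [-0.4 -0.3  0.4] gap 0.997 gf 0.0 tiltz [ 0.003 -0.709 -0.705]
[ 0.67  0.74  1.5  -0.6   1.47  0.9 ]
[242.32149262 180.73083956] 202 141
```

View pics/oLb.png

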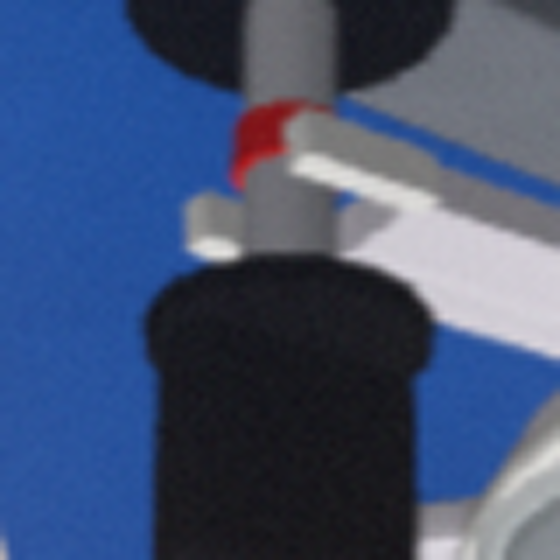

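The view is upside down. The red band spans crop rows 105–185 and the fork prongs sit around rows 150–225, so the fork is above the band on the left side. As an independent tilt measure I'll fit the four green rims across all views.

```bash
cat > fit.py <<'E'
from h import *
from scipy.optimize import least_squares
from scipy.spatial import cKDTree
th=np.linspace(0,2*np.pi,120,endpoint=False)
def green(s):
    i=s['image'].astype(int); r,g,b=i[...,0],i[...,1],i[...,2]
    m=(g>r+35)&(g>b+20); return np.argwhere(m)[:,::-1].astype(float)
def model(p):
    cx,cy,z,ax,ay,phi=p[:6]; R=Ro.from_rotvec([ax,ay,0]).as_matrix()
    piv=np.array([cx,cy,.032]); out=[]
    for k in range(4):
        a=phi+k*np.pi/2; c=np.array([.08*np.cos(a),.08*np.sin(a),z-.032])
        for r in RR: out.append(c+np.c_[r*np.cos(th),r*np.sin(th),0*th])
    return np.vstack(out)@R.T+piv
RR=(.0475,)
def projv(s,X):
    P=np.array(s['pose']); c=(X-P[:3,3])@P[:3,:3]; d=c[:,:2]/c[:,2:]; k=1+s['k1']*(d**2).sum(1)
    return d*k[:,None]*[s['fx'],s['fy']]+[s['cx'],s['cy']]
def fit(names,p0,free=True):
    S=[load(n) for n in names]; G=[]
    for s in S:
        g=green(s); t=cKDTree(projv(s,model(p0))); G.append(g[t.query(g)[0]<14])
    def res(p):
        o=[]; X=model(p)
        for k,(s,g) in enumerate(zip(S,G)):
            off=p[6+2*k:8+2*k]; d=cKDTree(projv(s,X)+off).query(g)[0]; o.append(np.minimum(d,6)/np.sqrt(len(g)))
        return np.r_[np.concatenate(o),np.array(p[6:])/20]
    p=np.r_[p0,np.zeros(2*len(S))]
    for _ in range(2): p=least_squares(res,p,diff_step=1e-4,x_scale=np.r_[.01,.01,.01,.02,.02,.05,np.ones(2*len(S))]).x
    n=0
    rm=[float(np.sqrt((cKDTree(projv(s,model(p))+p[6+2*k:8+2*k]).query(g)[0]**2).mean())) for k,(s,g) in enumerate(zip(S,G))]
    return p,rm
def tilts(p,kL=(.427,.1435),kR=(.4675,-.132)):
    R=Ro.from_rotvec([p[3],p[4],0]).as_matrix(); o=[]
    for k in(kL,kR):
        d=np.r_[np.array(k)-p[:2],0]; d/=np.linalg.norm(d); o.append(float((R@d)[2]))
    return o
E
cat > runfit.py <<'E'
import sys; from fit import *
ns=sys.argv[1:]
best=None
for phi in [float(x) for x in open('phi').read().split()]:
    p,rm=fit(ns,np.array([.585,.028,.122,0,0,phi]))
    if best is None or sum(rm)<sum(best[1]): best=(p,rm)
p,rm=best; print('p',np.round(p[:6],4),'off',np.round(p[6:],1),'rms',np.round(rm,2),'rise toward L,R',np.round(tilts(p),4))
E
echo "0.1 0.5 0.9 1.3" > phi
for a in "w1 wL wR scene0 side2" "w1" "wL wR" "side2 scene0"; do python3 runfit.py $a; done
```

```text
p [ 0.5815  0.0254  0.124  -0.0471  0.078   1.3399] off [ 0.5 -1.   1.4 -0.5 -2.  -0.5  0.3  1.4 -1.2  1.4] rms [1.5  1.91 2.04 0.76 0.59] rise toward L,R [0.0333 0.0837]
p [ 0.5799  0.026   0.1237 -0.0471  0.0784  1.3389] off [0.1 0.3] rms [1.5] rise toward L,R [0.0335 0.0837]
p [ 0.581   0.0251  0.1237 -0.0466  0.0788  1.3404] off [ 1.8  0.1 -1.5  0.1] rms [1.91 2.04] rise toward L,R [0.034  0.0838]
p [ 0.5856  0.028   0.1269 -0.0571  0.083   1.3389] off [ 0.9  2.3 -1.2  0.4] rms [0.58 0.71] rise toward L,R [0.0334 0.0951]
```

All the fits agree: the left side is high by 0.033 rad and the right side by 0.084 rad. That means clockwise turns of about 96° on the left knob and 240° on the right. First I'll untilt the tool.

>>> move_arm(
  commands="-20 0 -20 0 9 0 1; -40 0 -40 0 18 0 1; -60 0 -60 0 27 0 1; -80 0 -80 0 36 0 0.6; -85 0 -85 0 45 0 0.4",
)

```text
t: 5.45
tcp_pos: [0.4315, 0.2411, 0.266]
tool_rot: [0.706, 0.708, 0.007, 0.001]
force: [0.6, -0.1, -0.3]
finger_gap: 0.702
gripper_force: 0.0
```

```bash
python3 -c "
from h import *
go(.427,.1435,.17,149.3)"
```

```text
t 5.45 tcp [0.4315 0.2411 0.266 ] ang 90.18 q6 0.28 F [ 0.6 -0.1 -0.3] gap 0.702 gf 0.0 tiltz [ 0.012  0.008 -1.   ]
shift [-98.3  -5.9  95.2] turn -59.1
```

>>> move_arm(
  commands="-25 -1 20 0 0 -10 0.4; -50 -3 40 0 0 -20 0.4; -75 -4 60 0 0 -30 0.4; -98 -6 80 0 0 -40 0.4; -98 -6 95 0 0 -50 0.4",
)

```text
t: 6.08
tcp_pos: [0.4239, 0.1412, 0.1672]
tool_rot: [0.339, 0.941, 0.001, 0.002]
force: [-0.9, -0.1, 0.2]
finger_gap: 0.701
gripper_force: 0.0
```

>>> move_arm(
  commands="0 0 0 0 0 -9 0.4; 0 0 0 0 0 -9 0.4; 0 0 0 0 0 -9 0.4; 0 0 0 0 0 -9 0.4; 0 0 0 0 0 -9 0.4",
)

```text
t: 6.7
tcp_pos: [0.4238, 0.1439, 0.1656]
tool_rot: [0.266, 0.964, 0.0, 0.0]
force: [0.3, 0.9, -0.1]
finger_gap: 0.701
gripper_force: 0.0
```

```bash
python3 -c "
from h import *
go(.427,.1435,.081,149.3)"
```

```text
t 6.7 tcp [0.4238 0.1439 0.1656] ang 149.18 q6 -0.96 F [ 0.3  0.9 -0.1] gap 0.701 gf 0.0 tiltz [ 0.001  0.    -1.   ]
shift [-2.9  1.3 84.6] turn -0.1
```

>>> move_arm(
  commands="-3 1 20 0 0 0 -0.1; -3 1 45 0 0 0 -0.2; -3 1 70 0 0 0 -0.2; -3 1 84 0 0 0 -0.2; -3 1 84 0 0 0 -0.2",
)

```text
t: 7.32
tcp_pos: [0.4259, 0.1432, 0.0804]
tool_rot: [0.266, 0.964, -0.0, -0.001]
force: [-0.8, 0.7, 0.7]
finger_gap: 0.404
gripper_force: 0.0
```

>>> move_arm(
  commands="0 0 0 0 0 0 -0.5; 0 0 0 0 0 0 -1; 0 0 0 0 0 0 -1; 0 0 0 0 0 0 -1; 0 0 0 0 0 0 -1",
  grip_force=40,
)

```text
t: 7.95
tcp_pos: [0.4268, 0.1432, 0.0815]
tool_rot: [0.266, 0.964, 0.0, 0.0]
force: [0.1, -0.1, 0.3]
finger_gap: 0.001
gripper_force: 0.0
```

```bash
python3 -c "
from h import *
st()"
```

```text
t 7.95 tcp [0.4268 0.1432 0.0815] ang 149.2 q6 -0.96 F [ 0.1 -0.1  0.3] gap 0.001 gf 0.0 tiltz [ 0.  0. -1.]
```

```bash
python3 -c "
from h import *
s=snap('side','s3'); w=snap('wrist','w3')
u,v=np.round(proj(s,[.427,.1435,.09])).astype(int); print(u,v)
a=cv2.resize(s['image'][v-35:v+35,u-35:u+35,::-1],(380,380),interpolation=cv2.INTER_CUBIC)
u,v=np.round(proj(w,[.427,.1435,.09])).astype(int); print(u,v); u=min(max(u,96),415);v=min(max(v,96),287)
b=cv2.resize(w['image'][v-96:v+96,u-96:u+96,::-1],(380,380),interpolation=cv2.INTER_CUBIC)
cv2.imwrite('pics/m3.png',np.hstack([a,b]))"
```

```text
271 237
249 225
```

View pics/m3.png

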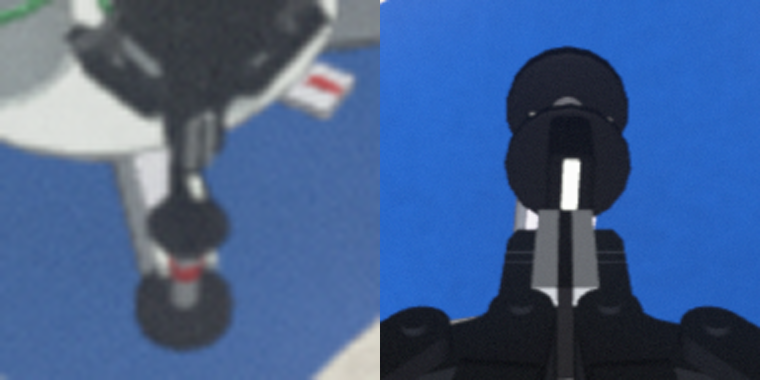

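```bash
python3 -c "
from h import *
w=load('w3'); t,R=st()
f=lambda p:(np.array([380,0])+(proj(w,p)-[153,129])*380/192).round()
T=t['tcp_pos']; print('TCP',f(T)); print('gp',f(T-R[:,2]*.019))
print('cam',np.round(R.T@(np.array(w['pose'])[:3,3]-T),3), np.round(R.T@np.array(w['pose'])[:3,:3],3).tolist())
d=np.array([np.cos(np.radians(149.3)),np.sin(np.radians(149.3)),0]);c=np.array([.427,.1435,.108])
for a in(19,5,-19): print(a,f(c+d*a/1000))
# world of the seen stripe ends at z=.108
for v in (160,210): print(atz(w,153+(570-380)*192/380,129+v*192/380,.108))
"
```

```text
t 8.05 tcp [0.4268 0.1432 0.0814] ang 149.19 q6 -0.96 F [-0.2  0.   1.1] gap 0.002 gf 0.0 tiltz [ 0.  0. -1.]
TCP [568. 178.]
gp [568. 205.]
cam [ 0.08  -0.001 -0.179] [[0.001, -0.949, -0.315], [1.0, 0.001, 0.0], [-0.0, -0.315, 0.949]]
19 [570. 153.]
5 [570. 201.]
-19 [570. 279.]
[0.41234608 0.15219792 0.108     ]
[0.42489696 0.14478393 0.108     ]
```

```bash
python3 -c "
from h import *
w=load('w3'); s=load('s3'); t,R=st(); T=t['tcp_pos']
def mk(S,u0,v0,h,k):
    im=cv2.resize(S['image'][v0:v0+h,u0:u0+h,::-1],(k,k),interpolation=cv2.INTER_CUBIC)
    im=np.clip(im.astype(float)*1.8+20,0,255).astype(np.uint8)
    for p,c in((T,(0,255,255)),(T-R[:,2]*.019,(255,255,0)),(T-R[:,2]*.054,(255,0,255)),(np.array([.427,.1435,.108]),(0,255,0))):
        q=((proj(S,p)-[u0,v0])*k/h).astype(int); cv2.circle(im,tuple(map(int,q)),3,c,-1)
    return im
cv2.imwrite('pics/m4.png',np.hstack([mk(s,246,205,50,399),mk(w,190,170,120,399)]))"
```

```text
t 8.05 tcp [0.4268 0.1432 0.0814] ang 149.19 q6 -0.96 F [-0.2  0.   1.1] gap 0.002 gf 0.0 tiltz [ 0.  0. -1.]
```

View pics/m4.png

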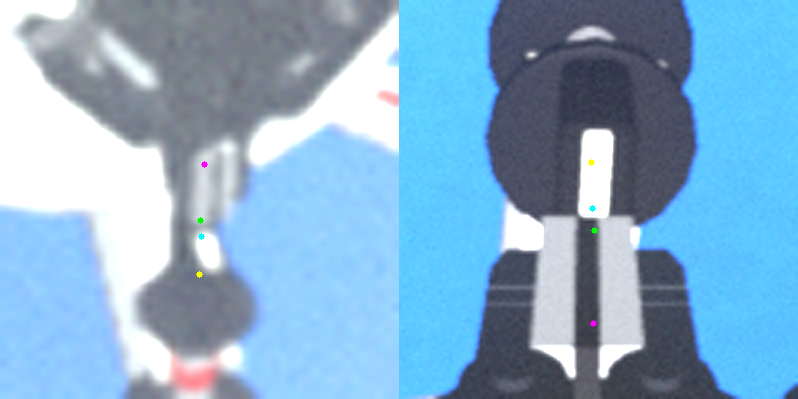

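The side view shows the fingertips ending about level with the bar's top, well above the reported TCP, and the shut jaws reach no bar. I'll open, lower a little, and close again while watching the force.

>>> move_arm(
  commands="0 0 0 0 0 0 0; 0 0 0 0 0 0 0; 0 0 3 0 0 0 0; 0 0 6 0 0 0 0; 0 0 7 0 0 0 0",
  grip_force=25,
)

```text
t: 8.68
tcp_pos: [0.4265, 0.1431, 0.074]
tool_rot: [0.266, 0.964, -0.0, -0.0]
force: [0.2, -0.1, 0.6]
finger_gap: 0.502
gripper_force: 0.0
```

>>> move_arm(
  commands="0 0 0 0 0 0 -0.6; 0 0 0 0 0 0 -0.8; 0 0 0 0 0 0 -1; 0 0 0 0 0 0 -1; 0 0 0 0 0 0 -1",
)

```text
t: 9.3
tcp_pos: [0.4268, 0.1432, 0.0744]
tool_rot: [0.266, 0.964, 0.0, 0.0]
force: [-0.1, -0.1, 0.1]
finger_gap: 0.001
gripper_force: 0.0
```

>>> move_arm(
  commands="0 0 0 0 0 0 0.2; 0 0 0 0 0 0 0.2; 0 0 5 0 0 0 0.2; 0 0 10 0 0 0 0.2; 0 0 13 0 0 0 0.2",
)

```text
t: 9.93
tcp_pos: [0.4265, 0.1431, 0.0608]
tool_rot: [0.266, 0.964, -0.0, -0.0]
force: [-0.2, 0.0, 0.9]
finger_gap: 0.593
gripper_force: 0.0
```

>>> move_arm(
  commands="0 0 0 0 0 0 -0.6; 0 0 0 0 0 0 -0.8; 0 0 0 0 0 0 -1; 0 0 0 0 0 0 -1; 0 0 0 0 0 0 -1",
)

```text
t: 10.55
tcp_pos: [0.4275, 0.1436, 0.0615]
tool_rot: [0.266, 0.964, 0.001, 0.001]
force: [2.0, 4.6, -0.2]
finger_gap: 0.143
gripper_force: 27.3
```

```bash
python3 -c "
from h import *
t,R=st(); T=t['tcp_pos']
w=snap('wrist','w5'); s=snap('side','s5')
def mk(S,u0,v0,h,k):
    im=cv2.resize(S['image'][v0:v0+h,u0:u0+h,::-1],(k,k),interpolation=cv2.INTER_CUBIC)
    im=np.clip(im.astype(float)*1.8+20,0,255).astype(np.uint8)
    return im
cv2.imwrite('pics/m5.png',np.hstack([mk(s,246,205,50,399),mk(w,190,170,120,399)]))"
```

```text
t 10.55 tcp [0.4275 0.1436 0.0615] ang 149.18 q6 -0.96 F [ 2.   4.6 -0.2] gap 0.143 gf 27.3 tiltz [ 0.002  0.001 -1.   ]
```

View pics/m5.png

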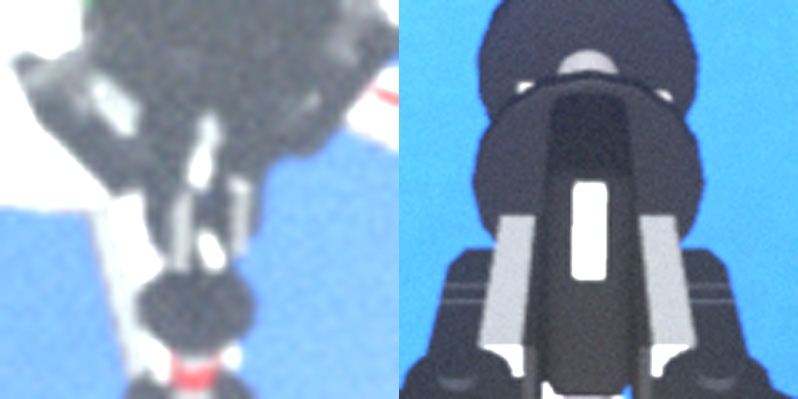

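The jaws now hold the bar, with a gap of 12 mm. The images and this contact put the true fingertips about 38–40 mm behind the reported TCP, so I'll apply that offset from here on. I'll regrip 16 mm deeper.

>>> move_arm(
  commands="0 0 0 0 0 0 -0.3; 0 0 0 0 0 0 -0.3; 0 0 6 0 0 0 -0.3; 0 0 12 0 0 0 -0.3; 0 0 15 0 0 0 -0.3",
)

```text
t: 11.28
tcp_pos: [0.4263, 0.1431, 0.0457]
tool_rot: [0.266, 0.964, -0.0, -0.001]
force: [-0.1, -0.2, 1.2]
finger_gap: 0.352
gripper_force: 0.0
```

>>> move_arm(
  commands="0 0 0 0 0 0 -0.6; 0 0 0 0 0 0 -0.8; 0 0 0 0 0 0 -1; 0 0 0 0 0 0 -1; 0 0 0 0 0 0 -1",
  grip_force=40,
)

```text
t: 11.9
tcp_pos: [0.427, 0.1438, 0.0463]
tool_rot: [0.266, 0.964, 0.001, 0.0]
force: [0.7, 5.2, -3.3]
finger_gap: 0.14
gripper_force: 43.0
```

>>> move_arm(
  commands="0 0 0 0 0 10 -1; 0 0 0 0 0 20 -1; 0 0 0 0 0 30 -1; 0 0 0 0 0 40 -1; 0 0 0 0 0 48 -1",
)

```text
t: 12.52
tcp_pos: [0.4268, 0.1438, 0.0462]
tool_rot: [0.637, 0.771, 0.0, -0.0]
force: [0.3, 6.1, -3.2]
finger_gap: 0.145
gripper_force: 43.0
```

```bash
python3 -c "
from h import *
st(); snap('scene','sc6')"; python3 - <<'E'
E
cat > runfit2.py <<'E'
import sys; from fit import *
phi=float(sys.argv[1]); ns=sys.argv[2:]
p,rm=fit(ns,np.array([.5815,.0254,.124,-.02,.04,phi])); print(np.round(p[:6],4),'rms',np.round(rm,2),'rise L,R',np.round(tilts(p),4))
E
python3 runfit2.py 1.34 sc6; python3 runfit2.py 1.34 scene0;
```

```text
t 12.53 tcp [0.4268 0.1438 0.0462] ang 100.92 q6 -0.12 F [ 0.3  6.1 -3.2] gap 0.145 gf 43.0 tiltz [ 0.     0.001 -1.   ]
[ 0.5889  0.0259  0.1299 -0.0564  0.0657  1.3366] rms [0.72] rise L,R [0.02   0.0847]
[ 0.5874  0.0252  0.1276 -0.0546  0.0838  1.3382] rms [0.7] rise L,R [0.035  0.0941]
```

The turn works: the left side dropped about 0.015–0.017 rad for 48°. Now the second half.

>>> move_arm(
  commands="0 0 0 0 0 10 -1; 0 0 0 0 0 20 -1; 0 0 0 0 0 30 -1; 0 0 0 0 0 40 -1; 0 0 0 0 0 48 -1",
)

```text
t: 13.2
tcp_pos: [0.4267, 0.144, 0.0462]
tool_rot: [0.895, 0.445, 0.0, -0.0]
force: [-0.4, 4.7, -2.9]
finger_gap: 0.141
gripper_force: 43.1
```

>>> move_arm(
  commands="0 0 0 0 0 0 -0.3; 0 0 0 0 0 0 -0.2; 0 0 -30 0 0 0 -0.2; 0 0 -70 0 0 0 -0.2; 0 0 -110 0 0 0 -0.2",
)

```text
t: 13.82
tcp_pos: [0.4264, 0.1428, 0.1574]
tool_rot: [0.894, 0.448, -0.0, 0.0]
force: [0.5, -0.2, -0.6]
finger_gap: 0.401
gripper_force: 0.0
```

```bash
python3 -c "
from h import *
go(.4675,-.132,.155,64)"
```

```text
t 13.82 tcp [0.4264 0.1428 0.1574] ang 53.27 q6 0.72 F [ 0.5 -0.2 -0.6] gap 0.401 gf 0.0 tiltz [-0.001 -0.001 -1.   ]
shift [-195.6  197.3    2.6] turn -10.7
```

>>> move_arm(
  commands="-40 40 0 0 0 -5 -0.2; -80 80 0 0 0 -10.5 -0.2; -120 120 0 0 0 -10.5 -0.2; -160 160 0 0 0 -10.5 -0.2; -196 197 0 0 0 -10.5 -0.2",
)

```text
t: 14.45
tcp_pos: [0.4669, -0.1341, 0.1565]
tool_rot: [0.849, 0.528, -0.0, 0.0]
force: [1.1, 0.1, -0.9]
finger_gap: 0.397
gripper_force: 0.0
```

>>> move_arm(
  commands="0 0 0 0 0 0 -0.2; 0 0 35 0 0 0 -0.2; 0 0 70 0 0 0 -0.2; 0 0 111 0 0 0 -0.2; 0 0 111 0 0 0 -0.2",
)

```text
t: 15.08
tcp_pos: [0.4642, -0.1296, 0.0432]
tool_rot: [0.849, 0.528, -0.002, -0.003]
force: [0.3, -0.2, 0.0]
finger_gap: 0.402
gripper_force: 0.0
```

>>> move_arm(
  commands="0 0 0 0 0 0 -0.6; 0 0 0 0 0 0 -0.8; 0 0 0 0 0 0 -1; 0 0 0 0 0 0 -1; 0 0 0 0 0 0 -1",
)

```text
t: 15.7
tcp_pos: [0.4665, -0.1315, 0.0456]
tool_rot: [0.849, 0.528, -0.0, -0.0]
force: [-3.9, 0.8, 1.4]
finger_gap: 0.141
gripper_force: 44.3
```

```bash
python3 -c "
from h import *
t,R=st();print(np.round(t['q'],2)); snap('side','sd7')"; python3 runfit2.py 1.34 sd7; python3 runfit2.py 1.34 side2
```

```text
t 15.7 tcp [ 0.4665 -0.1315  0.0456] ang 63.72 q6 -0.05 F [-3.9  0.8  1.4] gap 0.141 gf 44.3 tiltz [-0.001  0.    -1.   ]
[-0.51  0.59  1.91 -0.    0.64 -0.05]
[ 0.5752  0.0358  0.1283 -0.0647  0.058   1.3395] rms [0.49] rise L,R [0.0089 0.0857]
[ 0.5598  0.0561  0.1474 -0.0268  0.0903  1.3615] rms [0.51] rise L,R [0.0606 0.0638]
```

>>> move_arm(
  commands="0 0 0 0 0 10 -1; 0 0 0 0 0 20 -1; 0 0 0 0 0 30 -1; 0 0 0 0 0 40 -1; 0 0 0 0 0 50 -1",
)

```text
t: 16.38
tcp_pos: [0.4661, -0.1311, 0.0453]
tool_rot: [0.993, 0.116, -0.001, -0.001]
force: [-4.2, 1.8, 3.0]
finger_gap: 0.139
gripper_force: 44.4
```

>>> move_arm(
  commands="0 0 0 0 0 10 -1; 0 0 0 0 0 20 -1; 0 0 0 0 0 30 -1; 0 0 0 0 0 40 -1; 0 0 0 0 0 50 -1",
)

```text
t: 17.0
tcp_pos: [0.4662, -0.1303, 0.0452]
tool_rot: [0.949, -0.315, -0.001, -0.001]
force: [-2.2, 4.8, 2.4]
finger_gap: 0.145
gripper_force: 44.4
```

>>> move_arm(
  commands="0 0 0 0 0 10 -1; 0 0 0 0 0 20 -1; 0 0 0 0 0 30 -1; 0 0 0 0 0 40 -1; 0 0 0 0 0 50 -1",
)

```text
t: 17.62
tcp_pos: [0.4669, -0.1299, 0.0452]
tool_rot: [0.727, -0.687, -0.001, -0.001]
force: [0.7, 7.3, 0.5]
finger_gap: 0.141
gripper_force: 44.2
```

>>> move_arm(
  commands="0 0 0 0 0 0 0.3; 0 0 0 0 0 0 0.3; 0 0 0 0 0 0 0.3; 0 0 0 0 0 0 0.3; 0 0 0 0 0 0 0.3",
)

```text
t: 18.25
tcp_pos: [0.4672, -0.132, 0.0453]
tool_rot: [0.73, -0.684, 0.0, -0.0]
force: [0.5, 0.9, -0.2]
finger_gap: 0.65
gripper_force: 0.0
```

```bash
python3 -c "
from h import *
go(.4665,-.132,.0456,94-.3)"
```

```text
t 18.25 tcp [ 0.4672 -0.132   0.0453] ang -86.3 q6 2.57 F [ 0.5  0.9 -0.2] gap 0.65 gf 0.0 tiltz [ 0. -0. -1.]
shift [-0.   0.7 -0.3] turn 180.0
```

>>> move_arm(
  commands="0 0 0 0 0 -10 0.3; 0 0 0 0 0 -20 0.3; 0 0 0 0 0 -30 0.3; 0 0 0 0 0 -40 0.3; -2 0 0 0 0 -50 0.3",
)

```text
t: 18.88
tcp_pos: [0.4671, -0.13, 0.0453]
tool_rot: [0.951, -0.309, 0.0, 0.0]
force: [-0.4, -0.4, -0.1]
finger_gap: 0.648
gripper_force: 0.0
```

>>> move_arm(
  commands="0 0 0 0 0 -10 0.3; 0 0 0 0 0 -20 0.3; 0 0 0 0 0 -30 0.3; 0 0 0 0 0 -40 0.3; 0 0 0 0 0 -50 0.3",
)

```text
t: 19.5
tcp_pos: [0.467, -0.1299, 0.0453]
tool_rot: [0.993, 0.122, 0.0, 0.0]
force: [-0.1, 0.2, -0.2]
finger_gap: 0.65
gripper_force: 0.0
```

>>> move_arm(
  commands="0 0 0 0 0 -10 0.3; 0 0 0 0 0 -20 0.3; 0 0 0 0 0 -30 0.3; 0 0 0 0 0 -40 0.3; 0 0 0 0 0 -50 0.3",
)

```text
t: 20.12
tcp_pos: [0.467, -0.1298, 0.0453]
tool_rot: [0.848, 0.53, 0.0, 0.0]
force: [0.0, 0.3, -0.3]
finger_gap: 0.647
gripper_force: 0.0
```

>>> move_arm(
  commands="0 0 0 0 0 -10 0.3; 0 0 0 0 0 -20 0.2; 0 0 0 0 0 -30 0; 0 0 0 0 0 -30 -0.4; 0 0 0 0 0 -30 -0.7",
)

```text
t: 20.75
tcp_pos: [0.4661, -0.1298, 0.0453]
tool_rot: [0.685, 0.729, -0.001, -0.001]
force: [-2.1, -0.9, 0.1]
finger_gap: 0.15
gripper_force: 6.6
```

>>> move_arm(
  commands="0 0 0 0 0 0 -0.8; 0 0 0 0 0 0 -1; 0 0 0 0 0 0 -1; 0 0 0 0 0 0 -1; 0 0 0 0 0 0 -1",
)

```text
t: 21.38
tcp_pos: [0.4663, -0.1298, 0.0453]
tool_rot: [0.684, 0.73, -0.0, -0.001]
force: [-5.0, -4.2, 1.5]
finger_gap: 0.145
gripper_force: 42.1
```

>>> move_arm(
  commands="0 0 0 0 0 10 -1; 0 0 0 0 0 20 -1; 0 0 0 0 0 30 -1; 0 0 0 0 0 40 -1; 0 0 0 0 0 45 -1",
)

```text
t: 22.0
tcp_pos: [0.466, -0.1297, 0.0452]
tool_rot: [0.912, 0.411, -0.001, -0.001]
force: [-4.4, -2.0, 2.9]
finger_gap: 0.142
gripper_force: 41.9
```

>>> move_arm(
  commands="0 0 0 0 0 10 -1; 0 0 0 0 0 20 -1; 0 0 0 0 0 30 -1; 0 0 0 0 0 40 -1; 0 0 0 0 0 45 -1",
)

```text
t: 22.62
tcp_pos: [0.4659, -0.1296, 0.0452]
tool_rot: [1.0, 0.031, -0.001, -0.0]
force: [-5.4, -2.9, 1.2]
finger_gap: 0.144
gripper_force: 42.0
```

>>> move_arm(
  commands="0 0 0 0 0 0 -0.3; 0 0 0 0 0 0 -0.2; 0 0 -30 0 0 0 -0.2; 0 0 -80 0 0 0 -0.2; 0 0 -130 0 0 0 -0.2",
)

```text
t: 23.25
tcp_pos: [0.4674, -0.1295, 0.1766]
tool_rot: [0.999, 0.033, 0.0, -0.0]
force: [1.8, -0.7, -0.4]
finger_gap: 0.401
gripper_force: 0.0
```

```bash
python3 -c "
from h import *
go(.4224,.02,.285,180); snap('side','sd8');snap('scene','sc8')"; python3 runfit2.py 1.34 sd8 sc8
```

```text
t 23.25 tcp [ 0.4674 -0.1295  0.1766] ang 3.75 q6 1.0 F [ 1.8 -0.7 -0.4] gap 0.401 gf 0.0 tiltz [ 0.001  0.    -1.   ]
shift [ -35.  -152.2 -108.4] turn -176.3
[ 0.5862  0.0284  0.126  -0.0049  0.0056  1.339 ] rms [0.53 0.73] rise L,R [0.0016 0.0073]
```

>>> move_arm(
  commands="15 -31 -23 0 0 0 -0.2; 30 -62 -46 0 0 0 0; 45 -93 -69 0 0 0 0.3; 60 -124 -92 0 0 0 0.3; 73 -156 -113 0 0 0 0.3",
)

```text
t: 23.98
tcp_pos: [0.5304, 0.032, 0.2885]
tool_rot: [0.999, 0.033, 0.0, -0.0]
force: [0.2, -0.3, 0.2]
finger_gap: 0.645
gripper_force: 0.0
```

```bash
python3 -c "
from h import *
st(); snap('wrist','v1')"; python3 runfit2.py 1.34 v1; python3 runfit2.py 1.34 v1 sd8 sc8
```

```text
t 23.98 tcp [0.5304 0.032  0.2885] ang 3.75 q6 1.35 F [ 0.2 -0.3  0.2] gap 0.645 gf 0.0 tiltz [ 0.001  0.    -1.   ]
[ 5.8330e-01  2.5300e-02  1.2460e-01 -1.2000e-03  5.8000e-03  1.3404e+00] rms [1.54] rise L,R [0.0039 0.0044]
[ 0.5836  0.0259  0.1244 -0.0035  0.0071  1.34  ] rms [1.55 0.53 0.75] rise L,R [0.0035 0.007 ]
```

>>> move_arm(
  commands="-30 -30 0 0 0 0 0.3; -60 -60 0 0 0 0 0.3; -90 -80 0 0 0 0 0.3; -90 -80 0 0 0 0 0.3; -90 -80 0 0 0 0 0.3",
)

```text
t: 24.65
tcp_pos: [0.4356, 0.1046, 0.2882]
tool_rot: [0.999, 0.033, 0.001, 0.0]
force: [0.2, 0.3, -0.1]
finger_gap: 0.649
gripper_force: 0.0
```

```bash
python3 -c "
from h import *
st(); snap('wrist','v2');snap('scene','sc9')"; python3 runfit2.py 1.34 v2; python3 runfit2.py 1.34 v1 v2; python3 runfit2.py 1.34 v1 v2 sd8 sc8 sc9
```

```text
t 24.65 tcp [0.4356 0.1046 0.2882] ang 3.73 q6 1.49 F [ 0.2  0.3 -0.1] gap 0.649 gf 0.0 tiltz [ 0.001 -0.    -1.   ]
[ 0.5797  0.0232  0.1208 -0.0282  0.0466  1.3423] rms [1.67] rise L,R [0.0192 0.0501]
[ 0.583   0.0255  0.1241 -0.0031  0.0098  1.3416] rms [1.55 1.69] rise L,R [0.0059 0.0082]
[ 0.584   0.0259  0.1237 -0.0039  0.0094  1.3413] rms [1.55 1.69 0.55 0.74 0.73] rise L,R [0.0052 0.0087]
```

The rim fits now read close to level, within about 0.004–0.008 rad. To settle it I'll read fork against band obliquely on both knobs, right first.

>>> move_arm(
  commands="8 60 0 0 0 10 0.3; 16 120 0 0 0 20 0.3; 24 180 0 0 0 30 0.3; 32 240 0 0 0 40 0.3; 40 300 0 0 0 50 0.3",
)

```text
t: 25.38
tcp_pos: [0.4948, -0.1954, 0.288]
tool_rot: [0.918, -0.396, 0.0, -0.0]
force: [1.0, -0.2, -0.3]
finger_gap: 0.651
gripper_force: 0.0
```

```bash
python3 -c "
from h import *
go(.505,-.24,.25,-65)"
```

```text
t 25.38 tcp [ 0.4948 -0.1954  0.288 ] ang -46.72 q6 1.8 F [ 1.  -0.2 -0.3] gap 0.651 gf 0.0 tiltz [ 0.001 -0.    -1.   ]
shift [39.4 23.1 38. ] turn 18.3
```

>>> move_arm(
  commands="20 12 15 0 0 9 0.3; 39 23 38 0 0 18 0.3; 39 23 38 0 0 18 0.3; 39 23 38 0 0 18 0.3; 39 23 38 0 0 18 0.3",
)

```text
t: 26.0
tcp_pos: [0.5048, -0.2358, 0.2513]
tool_rot: [0.847, -0.531, 0.001, -0.0]
force: [0.6, 0.5, -0.2]
finger_gap: 0.654
gripper_force: 0.0
```

>>> move_arm(
  commands="0 0 20 0 -9 0 0.3; 0 0 40 0 -18 0 0.3; 0 0 60 0 -27 0 0.3; 0 0 80 0 -36 0 0.3; 0 0 110 0 -45 0 0.3",
)

```text
t: 26.62
tcp_pos: [0.506, -0.2371, 0.1416]
tool_rot: [0.783, -0.491, -0.323, -0.204]
force: [0.3, -1.1, -0.5]
finger_gap: 0.647
gripper_force: 0.0
```

```bash
python3 -c "
from h import *
t,R=st(); print(np.round(t['q'],2)); s=snap('wrist','oR'); print(proj(s,[.466,-.13,.06]))"
```

```text
t 26.62 tcp [ 0.506  -0.2371  0.1416] ang -64.05 q6 1.88 F [ 0.3 -1.1 -0.5] gap 0.647 gf 0.0 tiltz [-0.305  0.637 -0.708]
[-0.78  0.87  1.17  0.25  1.86  1.88]
[235.64327594 186.93210717]
```

>>> move_arm(
  commands="-20 0 -20 0 9 0 0.3; -40 0 -40 0 18 0 0.3; -60 0 -60 0 27 0 0.3; -80 0 -80 0 36 0 0.3; -85 0 -85 0 45 0 0.3",
)

```text
t: 27.3
tcp_pos: [0.5061, -0.2365, 0.2654]
tool_rot: [0.847, -0.531, 0.007, 0.002]
force: [0.5, -0.1, -0.3]
finger_gap: 0.651
gripper_force: 0.0
```

```bash
python3 -c "
from h import *
go(.45,-.05,.27,-15)"
```

```text
t 27.3 tcp [ 0.5061 -0.2365  0.2654] ang -64.18 q6 2.06 F [ 0.5 -0.1 -0.3] gap 0.651 gf 0.0 tiltz [ 0.01 -0.01 -1.  ]
shift [-192.2  -30.8   -7.1] turn -49.2
```

>>> move_arm(
  commands="-38 -6 -1 0 0 -10 0.3; -76 -12 -3 0 0 -20 0.3; -114 -18 -4 0 0 -30 0.3; -152 -24 -5 0 0 -40 0.3; -192 -31 -7 0 0 -50 0.3",
)

```text
t: 27.92
tcp_pos: [0.4484, -0.0479, 0.269]
tool_rot: [0.993, -0.121, 0.002, 0.0]
force: [0.3, 0.0, -0.4]
finger_gap: 0.654
gripper_force: 0.0
```

>>> move_arm(
  commands="-9 -29 0 0 0 -10.4 0.3; -18 -58 0 0 0 -20.8 0.3; -28 -87 0 0 0 -31.2 0.3; -37 -116 0 0 0 -41.6 0.3; -46 -143 0 0 0 -52 0.3",
)

```text
t: 28.55
tcp_pos: [0.4392, 0.1018, 0.2691]
tool_rot: [0.945, 0.327, 0.002, 0.001]
force: [0.9, -0.2, -0.7]
finger_gap: 0.651
gripper_force: 0.0
```

>>> move_arm(
  commands="16 -24 0 0 0 -10.4 0.3; 32 -48 0 0 0 -20.8 0.3; 49 -72 0 0 0 -31.2 0.3; 65 -96 0 0 0 -41.6 0.3; 81 -120 0 0 0 -52 0.3",
)

```text
t: 29.18
tcp_pos: [0.4297, 0.2462, 0.2692]
tool_rot: [0.706, 0.708, 0.001, 0.001]
force: [-0.2, -0.0, 0.2]
finger_gap: 0.652
gripper_force: 0.0
```

>>> move_arm(
  commands="0 0 25 0 -10 0 0.3; 0 0 50 0 -20 0 0.3; 0 0 75 0 -30 0 0.3; 0 0 105 0 -40 0 0.3; 0 0 130 0 -45 0 0.3",
)

```text
t: 29.8
tcp_pos: [0.43, 0.2468, 0.1371]
tool_rot: [0.653, 0.653, -0.271, 0.271]
force: [-0.0, 0.2, 0.3]
finger_gap: 0.648
gripper_force: 0.0
```

```bash
python3 -c "
from h import *
st(); l=snap('wrist','oL2'); r=load('oR')
def mk(S,p,h,k):
    u,v=np.round(proj(S,p)).astype(int); print(u-h,v-h)
    im=cv2.resize(S['image'][v-h:v+h,u-h:u+h,::-1],(k,k),interpolation=cv2.INTER_CUBIC)
    return np.clip(im.astype(float)*1.3,0,255).astype(np.uint8)
cv2.imwrite('pics/m6.png',np.hstack([mk(l,[.427,.1435,.055],25,399),mk(r,[.466,-.13,.055],25,399)]))"
```

```text
t 29.8 tcp [0.43   0.2468 0.1371] ang 89.88 q6 0.91 F [-0.   0.2  0.3] gap 0.648 gf 0.0 tiltz [ 0.001 -0.708 -0.706]
218 155
211 158
```

View pics/m6.png

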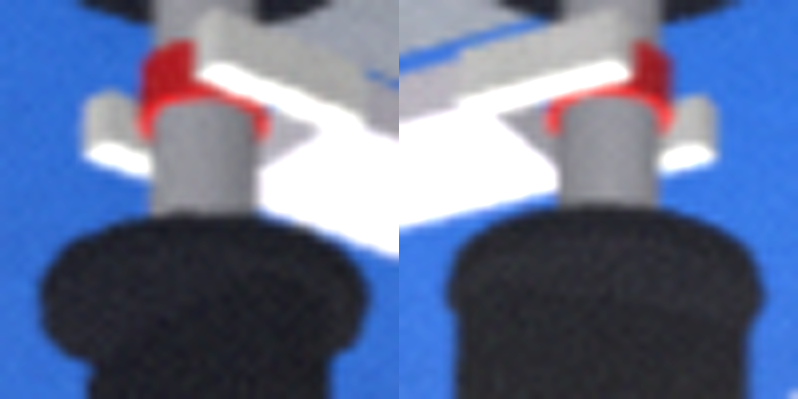

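Both bands are now centred on the forks. On the left the band is rows 62–132 with the fork centre near 93; on the right it is 60–130 with the fork near 92. That puts the platform level to within about 0.003 rad. Next I'll look over the tray.

>>> move_arm(
  commands="-20 0 -20 0 9 0 0.3; -40 0 -40 0 18 0 0.3; -60 0 -60 0 27 0 0.3; -80 0 -80 0 36 0 0.3; -95 0 -95 0 45 0 0.3",
)

```text
t: 30.48
tcp_pos: [0.4308, 0.2452, 0.2764]
tool_rot: [0.708, 0.706, 0.006, 0.0]
force: [0.5, -0.8, -0.8]
finger_gap: 0.648
gripper_force: 0.0
```

>>> move_arm(
  commands="30 30 0 0 0 0 0.3; 30 30 0 0 0 0 0.3; 30 30 0 0 0 0 0.3; 30 30 0 0 0 0 0.3; 30 30 0 0 0 0 0.3",
)

```text
t: 31.1
tcp_pos: [0.4599, 0.2745, 0.2719]
tool_rot: [0.709, 0.706, -0.0, -0.0]
force: [-0.0, -0.5, -0.1]
finger_gap: 0.652
gripper_force: 0.0
```

```bash
cat > plums.py <<'E'
import sys; from h import *
def blobs(s,z=.0215,box=(.33,.62,.2,.47)):
    i=s['image'].astype(int); r,g,b=i[...,0],i[...,1],i[...,2]
    m=((r>g+18)&(r>=b-12)&(r<190)&(g<75)&(r+g+b>40)).astype(np.uint8)
    m=cv2.morphologyEx(m,cv2.MORPH_OPEN,np.ones((3,3),np.uint8))
    n,l,st_,c=cv2.connectedComponentsWithStats(m); o=[]
    for k in range(1,n):
        if st_[k,4]<40: continue
        w=atz(s,*c[k],z)
        if box[0]<w[0]<box[1] and box[2]<w[1]<box[3]: o.append((st_[k,4],c[k].round(1),w.round(4)))
    return o
if __name__=='__main__':
    for n in sys.argv[1:]:
        for b in blobs(load(n)): print(n,*b)
E
python3 -c "
from h import *
st(); snap('wrist','t1'); snap('scene','sc10')"; python3 plums.py t1 sc10 scene0
```

```text
t 31.1 tcp [0.4599 0.2745 0.2719] ang 89.74 q6 0.33 F [-0.  -0.5 -0.1] gap 0.652 gf 0.0 tiltz [-0. -0. -1.]
t1 781 [287.1  51.8] [0.5117 0.3902 0.0215]
t1 721 [213.1  71. ] [0.4182 0.3679 0.0215]
t1 571 [284.  125.3] [0.511  0.2991 0.0215]
t1 591 [227.  132.6] [0.4342 0.2897 0.0215]
sc10 107 [381.9 186.1] [0.4159 0.3705 0.0215]
sc10 101 [356.7 189. ] [0.4318 0.2928 0.0215]
sc10 99 [363.2 209.8] [0.5089 0.301  0.0215]
sc10 128 [395.7 211.3] [0.5096 0.3932 0.0215]
sc10 153 [393.1 243.3] [0.6176 0.3652 0.0215]
scene0 107 [381.9 186.1] [0.4159 0.3705 0.0215]
scene0 101 [356.7 189. ] [0.4318 0.2928 0.0215]
scene0 99 [363.2 209.8] [0.5089 0.301  0.0215]
scene0 127 [395.7 211.3] [0.5097 0.3931 0.0215]
scene0 154 [393.2 243.3] [0.6175 0.3653 0.0215]
```

All four plums are still in place. The wrist and earlier views agree to 1 mm: (.434,.290), (.418,.368), (.511,.299) and (.512,.390). I'll pick the first.

```bash
python3 -c "
from h import *
go(.4342,.2897,.06,135)"
```

```text
t 31.2 tcp [0.4602 0.2745 0.2718] ang 89.72 q6 0.33 F [-0.  -0.7 -0.7] gap 0.649 gf 0.0 tiltz [-0. -0. -1.]
shift [ 15.1 -26.  211.8] turn -45.3
```

>>> move_arm(
  commands="15 -26 30 0 0 -10 0.3; 15 -26 70 0 0 -20 0.3; 15 -26 115 0 0 -30 0.3; 15 -26 160 0 0 -40 0.3; 15 -26 210 0 0 -45 0.3",
)

```text
t: 31.82
tcp_pos: [0.4354, 0.29, 0.0609]
tool_rot: [0.383, 0.924, 0.001, 0.001]
force: [0.2, -0.4, -0.4]
finger_gap: 0.647
gripper_force: 0.0
```

>>> move_arm(
  commands="0 0 20 0 0 0 0.3; 0 0 45 0 0 0 0.3; 0 0 65 0 0 0 0.3; 0 0 80 0 0 0 0.3; 0 0 80 0 0 0 0.3",
  grip_force=20,
)

```text
t: 32.45
tcp_pos: [0.4341, 0.2894, -0.0191]
tool_rot: [0.385, 0.923, -0.001, -0.001]
force: [0.4, -0.9, -0.3]
finger_gap: 0.65
gripper_force: 0.0
```

```bash
python3 -c "
from h import *
go(.4342,.2897,-.027,135)"
```

```text
t 32.45 tcp [ 0.4341  0.2894 -0.0191] ang 134.7 q6 -0.41 F [ 0.4 -0.9 -0.3] gap 0.65 gf 0.0 tiltz [-0.002 -0.001 -1.   ]
shift [0.2 0.3 7.9] turn -0.3
```

>>> move_arm(
  commands="0 0 4 0 0 0 0.3; 0 0 8 0 0 0 0.3; 0 0 8 0 0 0 0; 0 0 8 0 0 0 -0.2; 0 0 8 0 0 0 -0.3",
)

```text
t: 33.08
tcp_pos: [0.4349, 0.2896, -0.0257]
tool_rot: [0.385, 0.923, 0.0, 0.0]
force: [-0.9, -0.4, 3.1]
finger_gap: 0.448
gripper_force: 20.2
```

>>> move_arm(
  commands="0 0 0 0 0 0 -0.4; 0 0 0 0 0 0 -0.5; 0 0 0 0 0 0 -0.6; 0 0 0 0 0 0 -0.6; 0 0 0 0 0 0 -0.6",
)

```text
t: 33.7
tcp_pos: [0.4349, 0.2897, -0.0258]
tool_rot: [0.385, 0.923, 0.0, 0.0]
force: [-0.7, -1.1, 6.0]
finger_gap: 0.447
gripper_force: 20.4
```

```bash
python3 -c "
from h import *
st()"
```

```text
t 33.7 tcp [ 0.4349  0.2897 -0.0258] ang 134.7 q6 -0.41 F [-0.7 -1.1  6. ] gap 0.447 gf 20.4 tiltz [ 0.  0. -1.]
```

>>> move_arm(
  commands="0 0 -15 0 0 0 -0.6; 0 0 -40 0 0 0 -0.6; 0 0 -80 0 0 0 -0.6; 0 0 -130 0 0 0 -0.6; 0 0 -190 0 0 0 -0.6",
)

```text
t: 34.33
tcp_pos: [0.4338, 0.2892, 0.1653]
tool_rot: [0.385, 0.923, -0.001, -0.001]
force: [1.6, -0.3, -0.3]
finger_gap: 0.451
gripper_force: 20.4
```

```bash
python3 -c "
from h import *
from math import *
for k in range(4):
    a=1.3405+k*pi/2; print(k,degrees(a),.5832+.08*cos(a),.0255+.08*sin(a))
go(.5053,.0437,.165)"
```

```text
0 76.80499243728686 0.6014612829571034 0.10338790371271142
1 166.80499243728684 0.5053120962872887 0.04376128295710339
2 256.8049924372869 0.5649387170428967 -0.05238790371271143
3 346.8049924372869 0.6610879037127115 0.007238717042896633
t 34.33 tcp [0.4338 0.2892 0.1653] ang 134.69 q6 -0.41 F [ 1.6 -0.3 -0.3] gap 0.451 gf 20.4 tiltz [-0.002 -0.001 -1.   ]
shift [-224.8 -121.8    0.3] turn 0.0
```

>>> move_arm(
  commands="-45 -25 0 0 0 0 -0.6; -100 -54 0 0 0 0 -0.6; -155 -84 0 0 0 0 -0.6; -205 -111 0 0 0 0 -0.6; -225 -122 0 0 0 0 -0.6",
)

```text
t: 34.95
tcp_pos: [0.5072, 0.0408, 0.1645]
tool_rot: [0.387, 0.922, -0.0, 0.001]
force: [0.0, -0.5, -0.6]
finger_gap: 0.447
gripper_force: 20.4
```

>>> move_arm(
  commands="0 0 0 0 0 0 -0.6; 0 0 30 0 0 0 -0.6; 0 0 70 0 0 0 -0.6; 0 0 105 0 0 0 -0.6; 0 0 125 0 0 0 -0.6",
)

```text
t: 35.58
tcp_pos: [0.5042, 0.0456, 0.0377]
tool_rot: [0.384, 0.923, -0.0, -0.002]
force: [-15.2, 8.9, 44.3]
finger_gap: 0.445
gripper_force: 25.6
```

```bash
python3 -c "
from h import *
go(.5053,.0437,.032)"
```

```text
t 35.58 tcp [0.5042 0.0456 0.0377] ang 134.78 q6 -0.91 F [-15.2   8.9  44.3] gap 0.445 gf 25.6 tiltz [-0.004  0.001 -1.   ]
shift [-2.1 -0.6  5.7] turn 0.0
```

The force spiked, so I suspect a gripper-body corner touched the handle. I'll lift at once and align the body radially.

>>> move_arm(
  commands="0 0 -20 0 0 0 -0.6; 0 0 -60 0 0 0 -0.6; 0 0 -100 0 0 0 -0.6; 0 0 -125 0 0 0 -0.6; 0 0 -125 0 0 0 -0.6",
)

```text
t: 36.2
tcp_pos: [0.5072, 0.045, 0.166]
tool_rot: [0.384, 0.923, 0.001, 0.002]
force: [0.6, 0.4, -0.1]
finger_gap: 0.448
gripper_force: 20.5
```

```bash
python3 -c "
from h import *
st(); s=snap('wrist','p1'); snap('side','sd11'); snap('scene','sc11')
crop(s,'p1b',0,0,512,384,1.5)"; python3 runfit2.py 1.34 sd11 sc11
```

```text
t 36.2 tcp [0.5072 0.045  0.166 ] ang 134.79 q6 -0.91 F [ 0.6  0.4 -0.1] gap 0.448 gf 20.5 tiltz [ 0.005 -0.    -1.   ]
[ 0.586   0.0282  0.1266 -0.0056  0.0046  1.3405] rms [0.54 0.73] rise L,R [0.0004 0.0072]
```

View pics/p1b.png

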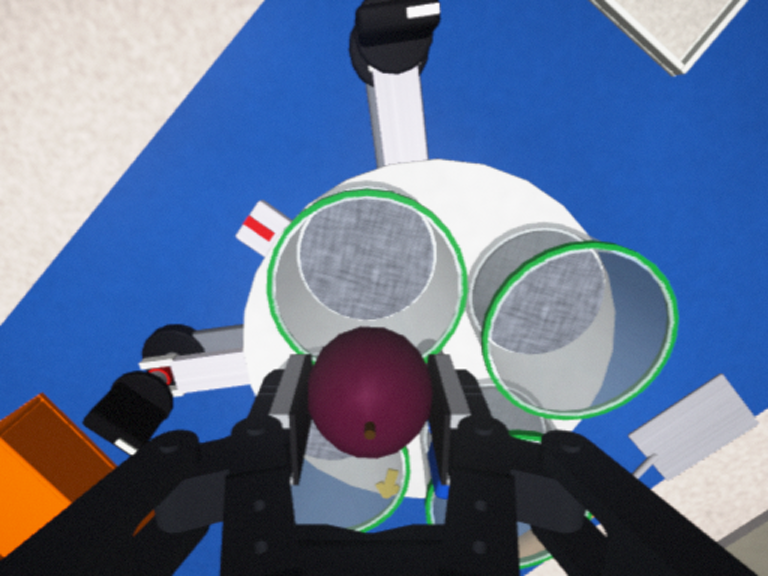

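The view shows the plum held squarely. The carousel and the level are unchanged, and the handle lies right beside a finger linkage. I'll rotate so that the fingers lie tangentially.

```bash
python3 -c "
from h import *
go(.503,.0443,.166,167)"
```

```text
t 36.35 tcp [0.505  0.0447 0.163 ] ang 134.75 q6 -0.91 F [ 0.9 -0.  -0.5] gap 0.449 gf 20.5 tiltz [-0.002  0.    -1.   ]
shift [ 1.2 -1.7 -3. ] turn -32.3
```

>>> move_arm(
  commands="1 -2 0 0 0 -10 -0.6; 1 -2 0 0 0 -20 -0.6; 1 -2 0 0 0 -30 -0.6; 1 -2 0 0 0 -32 -0.6; 1 -2 0 0 0 -32 -0.6",
)

```text
t: 36.98
tcp_pos: [0.5035, 0.0433, 0.163]
tool_rot: [0.117, 0.993, 0.0, -0.001]
force: [-0.2, -0.0, 0.0]
finger_gap: 0.446
gripper_force: 20.5
```

>>> move_arm(
  commands="0 0 20 0 0 0 -0.6; 0 0 50 0 0 0 -0.6; 0 0 80 0 0 0 -0.6; 0 0 100 0 0 0 -0.6; 0 0 105 0 0 0 -0.6",
)

```text
t: 37.6
tcp_pos: [0.503, 0.0433, 0.0575]
tool_rot: [0.117, 0.993, 0.0, -0.002]
force: [-0.0, -0.3, -0.2]
finger_gap: 0.445
gripper_force: 20.5
```

>>> move_arm(
  commands="0 0 3 0 0 0 -0.6; 0 0 6 0 0 0 -0.6; 0 0 9 0 0 0 -0.6; 0 0 12 0 0 0 -0.6; 0 0 12 0 0 0 -0.6",
)

```text
t: 38.22
tcp_pos: [0.5041, 0.0431, 0.0468]
tool_rot: [0.116, 0.993, -0.0, -0.0]
force: [0.1, 0.6, 0.9]
finger_gap: 0.444
gripper_force: 20.5
```

>>> move_arm(
  commands="0 0 1 0 0 0 -0.6; 0 0 3 0 0 0 -0.6; 0 0 5 0 0 0 -0.6; 0 0 6 0 0 0 -0.6; 0 0 6 0 0 0 -0.6",
)

```text
t: 38.85
tcp_pos: [0.5041, 0.0432, 0.0408]
tool_rot: [0.116, 0.993, 0.0, -0.0]
force: [-0.1, 0.3, 0.5]
finger_gap: 0.448
gripper_force: 20.6
```

Clear this time. I'll continue down in small steps.

>>> move_arm(
  commands="0 0 1 0 0 0 -0.6; 0 0 2 0 0 0 -0.6; 0 0 3 0 0 0 -0.6; 0 0 4 0 0 0 -0.6; 0 0 5 0 0 0 -0.6",
)

```text
t: 39.48
tcp_pos: [0.5027, 0.0432, 0.0371]
tool_rot: [0.116, 0.993, -0.0, -0.001]
force: [-5.9, -0.6, 18.3]
finger_gap: 0.447
gripper_force: 25.6
```

>>> move_arm(
  commands="0 0 1 0 0 0 -0.6; 0 0 1 0 0 0 -0.6; 0 0 2 0 0 0 -0.6; 0 0 2 0 0 0 -0.6; 0 0 2 0 0 0 -0.6",
)

```text
t: 40.1
tcp_pos: [0.5021, 0.0435, 0.0363]
tool_rot: [0.116, 0.993, -0.0, -0.001]
force: [-7.9, 1.3, 24.7]
finger_gap: 0.446
gripper_force: 26.9
```

Contact at z≈0.038 is the plum on the felt: the pad load rose with it, and it came at the same height as before. I'll ease up 2 mm, open and withdraw.

>>> move_arm(
  commands="0 0 -1 0 0 0 -0.6; 0 0 -2 0 0 0 -0.6; 0 0 -2 0 0 0 -0.1; 0 0 -2 0 0 0 0.05; 0 0 -2 0 0 0 0.15",
)

```text
t: 40.72
tcp_pos: [0.5035, 0.0438, 0.0377]
tool_rot: [0.116, 0.993, 0.0, -0.0]
force: [-4.5, 3.1, 19.0]
finger_gap: 0.572
gripper_force: 17.7
```

>>> move_arm(
  commands="0 0 0 0 0 0 0.2; 0 0 -15 0 0 0 0.2; 0 0 -50 0 0 0 0.2; 0 0 -100 0 0 0 0.2; 0 0 -150 0 0 0 0.2",
)

```text
t: 41.35
tcp_pos: [0.504, 0.0431, 0.1873]
tool_rot: [0.116, 0.993, 0.0, -0.0]
force: [0.7, 0.8, -0.1]
finger_gap: 0.6
gripper_force: 0.0
```

```bash
python3 -c "
from h import *
go(.4182,.3679,.187,117); s=snap('wrist','p2'); snap('scene','sc12')
import plums
for b in plums.blobs(s,.08,(.4,.75,-.15,.2)): print(b)
for b in plums.blobs(load('sc12'),.022): print(b)
t,R=st(); print('tip?')"
```

```text
t 41.35 tcp [0.504  0.0431 0.1873] ang 166.69 q6 -1.47 F [ 0.7  0.8 -0.1] gap 0.6 gf 0.0 tiltz [-0.  0. -1.]
shift [158.2 296.3   0.3] turn 49.7
(np.int32(1283), array([247.5, 171.7]), array([0.503 , 0.0433, 0.08  ]))
(np.int32(107), array([381.9, 186.1]), array([0.4163, 0.3703, 0.022 ]))
(np.int32(100), array([363.2, 209.8]), array([0.5095, 0.3009, 0.022 ]))
(np.int32(127), array([395.7, 211.3]), array([0.5101, 0.3928, 0.022 ]))
(np.int32(153), array([393.1, 243.3]), array([0.6179, 0.365 , 0.022 ]))
t 41.45 tcp [0.5085 0.0427 0.1913] ang 166.71 q6 -1.47 F [ 0.4  0.1 -0.9] gap 0.595 gf 0.0 tiltz [ 0.013 -0.002 -1.   ]
tip?
```

The first plum is in the pot at (.503,.043), near its centre. The contact force stayed after the jaws opened, so the finger linkages were meeting the rim a few millimetres too early. I'll grip the next plums 3–4 mm higher so that they hang lower. Next is the plum at (.512,.390).

```bash
python3 -c "
from h import *
go(.5117,.3902,.06,135)"
```

```text
t 41.45 tcp [0.5085 0.0427 0.1913] ang 166.71 q6 -1.47 F [ 0.4  0.1 -0.9] gap 0.595 gf 0.0 tiltz [ 0.013 -0.002 -1.   ]
shift [ 78.4 338.8 130.8] turn 31.7
```

>>> move_arm(
  commands="12 56 0 0 0 10 0.3; 24 112 0 0 0 20 0.3; 36 168 0 0 0 32 0.3; 48 226 0 0 0 32 0.3; 60 284 0 0 0 32 0.3",
)

```text
t: 42.08
tcp_pos: [0.5107, 0.335, 0.185]
tool_rot: [0.385, 0.923, -0.0, -0.0]
force: [1.5, -0.6, 0.3]
finger_gap: 0.65
gripper_force: 0.0
```

```bash
python3 -c "
from h import *
go(.5117,.3902,.05,135)"
```

```text
t 42.08 tcp [0.5107 0.335  0.185 ] ang 134.67 q6 -0.38 F [ 1.5 -0.6  0.3] gap 0.65 gf 0.0 tiltz [-0.001 -0.001 -1.   ]
shift [ 38.5  39.7 135. ] turn -0.3
```

>>> move_arm(
  commands="20 20 20 0 0 0 0.3; 39 39 50 0 0 0 0.3; 39 39 90 0 0 0 0.3; 39 39 125 0 0 0 0.3; 39 39 135 0 0 0 0.3",
)

```text
t: 42.7
tcp_pos: [0.509, 0.3873, 0.0475]
tool_rot: [0.385, 0.923, -0.002, -0.002]
force: [-0.5, 0.3, 0.1]
finger_gap: 0.651
gripper_force: 0.0
```

>>> move_arm(
  commands="0 0 15 0 0 0 0.3; 0 0 35 0 0 0 0.3; 0 0 55 0 0 0 0.3; 0 0 72 0 0 0 0.3; 0 0 72 0 0 0 0.3",
)

```text
t: 43.32
tcp_pos: [0.5101, 0.3878, -0.023]
tool_rot: [0.385, 0.923, -0.001, -0.001]
force: [-1.4, 0.6, 1.0]
finger_gap: 0.649
gripper_force: 0.0
```

```bash
python3 -c "
from h import *
go(.5117,.3902,-.022,135)"
```

```text
t 43.33 tcp [ 0.5101  0.3878 -0.023 ] ang 134.69 q6 -0.3 F [-1.4  0.6  1. ] gap 0.649 gf 0.0 tiltz [-0.003 -0.002 -1.   ]
shift [ 0.6  2.8 -1.1] turn -0.3
```

>>> move_arm(
  commands="0 3 0 0 0 0 0.2; 0 3 0 0 0 0 0; 0 3 0 0 0 0 -0.2; 0 3 0 0 0 0 -0.4; 0 3 0 0 0 0 -0.6",
)

```text
t: 43.95
tcp_pos: [0.5144, 0.3911, -0.02]
tool_rot: [0.385, 0.923, 0.001, 0.001]
force: [-0.4, -0.5, 6.3]
finger_gap: 0.448
gripper_force: 20.3
```

>>> move_arm(
  commands="0 0 0 0 0 0 -0.6; 0 0 0 0 0 0 -0.6; 0 0 -5 0 0 0 -0.6; 0 0 -15 0 0 0 -0.6; 0 0 -30 0 0 0 -0.6",
)

```text
t: 44.58
tcp_pos: [0.513, 0.3903, 0.0091]
tool_rot: [0.385, 0.923, -0.001, -0.0]
force: [0.2, 0.3, -0.6]
finger_gap: 0.449
gripper_force: 20.3
```

```bash
python3 -c "
from h import *
st()"
```

```text
t 44.58 tcp [0.513  0.3903 0.0091] ang 134.69 q6 -0.3 F [ 0.2  0.3 -0.6] gap 0.449 gf 20.3 tiltz [-0.001 -0.001 -1.   ]
```

Held. Gripped this high, it should reach the felt at z≈0.0375. I'll carry it to the pot at (.600,.104).

>>> move_arm(
  commands="0 0 -40 0 0 10 -0.6; 0 0 -80 0 0 20 -0.6; 0 0 -120 0 0 30 -0.6; 0 0 -150 0 0 40 -0.6; 0 0 -165 0 0 50 -0.6",
)

```text
t: 45.2
tcp_pos: [0.5144, 0.3911, 0.1773]
tool_rot: [0.741, 0.672, 0.002, 0.001]
force: [-0.1, 0.2, 0.3]
finger_gap: 0.446
gripper_force: 20.3
```

```bash
python3 -c "
from h import *
go(.6005,.104,.174,77)"
```

```text
t 45.2 tcp [0.5144 0.3911 0.1773] ang 84.37 q6 0.58 F [-0.1  0.2  0.3] gap 0.446 gf 20.3 tiltz [ 0.004  0.002 -1.   ]
shift [-277.3  113.8    3.1] turn 7.4
```

>>> move_arm(
  commands="-40 16 0 0 0 4 -0.6; -85 35 0 0 0 7.5 -0.6; -130 53 0 0 0 7.5 -0.6; -175 72 0 0 0 7.5 -0.6; -220 90 0 0 0 7.5 -0.6",
)

```text
t: 45.82
tcp_pos: [0.5832, 0.1617, 0.175]
tool_rot: [0.782, 0.624, 0.001, 0.0]
force: [1.6, -0.1, -0.5]
finger_gap: 0.444
gripper_force: 20.3
```

```bash
python3 -c "
from h import *
go(.6005,.104,.06,77)"
```

```text
t 45.83 tcp [0.5832 0.1617 0.175 ] ang 77.2 q6 0.31 F [ 1.6 -0.1 -0.5] gap 0.444 gf 20.3 tiltz [ 0.001  0.    -1.   ]
shift [-52.5  29.5 115. ] turn 0.2
```

>>> move_arm(
  commands="-30 17 0 0 0 0 -0.6; -52 29 0 0 0 0 -0.6; -52 29 5 0 0 0 -0.6; -52 29 30 0 0 0 -0.6; -52 29 65 0 0 0 -0.6",
)

```text
t: 46.45
tcp_pos: [0.6001, 0.1073, 0.1096]
tool_rot: [0.781, 0.624, 0.001, 0.001]
force: [-0.6, -0.1, -0.5]
finger_gap: 0.448
gripper_force: 20.3
```

>>> move_arm(
  commands="0 0 25 0 0 0 -0.6; 0 0 45 0 0 0 -0.6; 0 0 58 0 0 0 -0.6; 0 0 62 0 0 0 -0.6; 0 0 62 0 0 0 -0.6",
)

```text
t: 47.08
tcp_pos: [0.5998, 0.1064, 0.0472]
tool_rot: [0.781, 0.624, 0.0, 0.0]
force: [0.1, 0.4, -0.6]
finger_gap: 0.448
gripper_force: 20.3
```

```bash
python3 -c "
from h import *
go(.6005,.104,.038,77)"
```

```text
t 47.08 tcp [0.5998 0.1064 0.0472] ang 77.21 q6 0.22 F [ 0.1  0.4 -0.6] gap 0.448 gf 20.3 tiltz [ 0.001  0.    -1.   ]
shift [-2.2  1.2  9.2] turn 0.2
```

>>> move_arm(
  commands="-1 1 2 0 0 0 -0.6; -1 1 4 0 0 0 -0.6; -1 1 5 0 0 0 -0.6; -1 1 6 0 0 0 -0.6; -1 1 6 0 0 0 -0.6",
)

```text
t: 47.7
tcp_pos: [0.6002, 0.1049, 0.0408]
tool_rot: [0.782, 0.624, -0.0, -0.0]
force: [0.3, -0.1, -0.5]
finger_gap: 0.449
gripper_force: 20.3
```

>>> move_arm(
  commands="0 0 1 0 0 0 -0.6; 0 0 1 0 0 0 -0.6; 0 0 2 0 0 0 -0.6; 0 0 2 0 0 0 -0.6; 0 0 2 0 0 0 -0.6",
)

```text
t: 48.32
tcp_pos: [0.6004, 0.1049, 0.039]
tool_rot: [0.782, 0.624, 0.0, 0.0]
force: [-0.2, 0.2, 1.1]
finger_gap: 0.446
gripper_force: 20.7
```

>>> move_arm(
  commands="0 0 1 0 0 0 -0.6; 0 0 1 0 0 0 -0.6; 0 0 1.5 0 0 0 -0.6; 0 0 1.5 0 0 0 -0.6; 0 0 1.5 0 0 0 -0.6",
)

```text
t: 48.95
tcp_pos: [0.6007, 0.1053, 0.0381]
tool_rot: [0.782, 0.624, 0.001, 0.0]
force: [-1.1, 2.6, 6.5]
finger_gap: 0.451
gripper_force: 22.0
```

Light contact of 6 N, with the plum within about 1 mm of the felt. I'll release gently.

>>> move_arm(
  commands="0 0 0 0 0 0 -0.2; 0 0 0 0 0 0 -0.05; 0 0 0 0 0 0 0.05; 0 0 -1 0 0 0 0.15; 0 0 -2 0 0 0 0.2",
)

```text
t: 49.58
tcp_pos: [0.601, 0.1047, 0.0399]
tool_rot: [0.781, 0.624, 0.001, 0.001]
force: [0.1, 0.3, 2.2]
finger_gap: 0.599
gripper_force: 2.6
```

>>> move_arm(
  commands="0 0 -4 0 0 0 0.2; 0 0 -15 0 0 0 0.2; 0 0 -50 0 0 0 0.2; 0 0 -95 0 0 0 0.2; 0 0 -135 0 0 0 0.2",
)

```text
t: 50.2
tcp_pos: [0.6002, 0.1048, 0.1761]
tool_rot: [0.782, 0.624, 0.0, 0.0]
force: [0.2, -0.2, -0.7]
finger_gap: 0.599
gripper_force: 0.0
```

```bash
python3 -c "
from h import *
import plums
s=snap('wrist','p3'); snap('scene','sc13')
for b in plums.blobs(s,.08,(.4,.75,-.15,.2)): print(b)
for b in plums.blobs(load('sc13'),.022): print(b)
go(.4182,.3679,.17,45)"; python3 runfit2.py 1.34 p3
```

```text
(np.int32(1415), array([246.8, 173.7]), array([0.6017, 0.1058, 0.08  ]))
(np.int32(566), array([156.3, 250.1]), array([0.498 , 0.0494, 0.08  ]))
(np.int32(106), array([382. , 186.1]), array([0.4165, 0.3703, 0.022 ]))
(np.int32(103), array([363.4, 209.8]), array([0.5094, 0.3014, 0.022 ]))
(np.int32(154), array([393.1, 243.4]), array([0.618 , 0.3649, 0.022 ]))
t 50.3 tcp [0.6039 0.1049 0.18  ] ang 77.21 q6 0.21 F [0.8 0.2 0.1] gap 0.6 gf 0.0 tiltz [ 0.011 -0.    -1.   ]
shift [ 215.4 -239.4    7.9] turn 32.2
[0.5837 0.0303 0.1222 0.0213 0.0035 1.3514] rms [2.13] rise L,R [ 0.0153 -0.0153]
```

Second plum placed. Next is the plum at (.418,.368).

>>> move_arm(
  commands="36 -39 0 0 0 10 0.3; 72 -79 0 0 0 20 0.3; 108 -118 0 0 0 32 0.3; 144 -157 0 0 0 32 0.3; 180 -196 0 0 0 32 0.3",
)

```text
t: 50.92
tcp_pos: [0.4474, 0.3248, 0.1738]
tool_rot: [0.923, 0.384, -0.001, 0.0]
force: [0.7, 1.0, 0.2]
finger_gap: 0.651
gripper_force: 0.0
```

```bash
python3 -c "
from h import *
go(.4182,.3679,.05,45)"
```

```text
t 50.92 tcp [0.4474 0.3248 0.1738] ang 45.17 q6 1.21 F [0.7 1.  0.2] gap 0.651 gf 0.0 tiltz [-0.001 -0.001 -1.   ]
shift [ 10.1 -51.1 123.8] turn 0.2
```

>>> move_arm(
  commands="5 -25 20 0 0 0 0.3; 10 -51 50 0 0 0 0.3; 10 -51 90 0 0 0 0.3; 10 -51 120 0 0 0 0.3; 10 -51 124 0 0 0 0.3",
)

```text
t: 51.55
tcp_pos: [0.4177, 0.3656, 0.048]
tool_rot: [0.923, 0.384, -0.003, 0.0]
force: [-0.9, -0.3, -0.4]
finger_gap: 0.651
gripper_force: 0.0
```

>>> move_arm(
  commands="0 0 15 0 0 0 0.3; 0 0 35 0 0 0 0.3; 0 0 55 0 0 0 0.3; 0 0 70 0 0 0 0.3; 0 0 70 0 0 0 0.3",
)

```text
t: 52.18
tcp_pos: [0.4196, 0.3665, -0.0203]
tool_rot: [0.923, 0.384, -0.001, 0.0]
force: [-0.4, 0.5, 0.3]
finger_gap: 0.65
gripper_force: 0.0
```

```bash
python3 -c "
from h import *
go(.4182,.3679,-.0205,45)"
```

```text
t 52.17 tcp [ 0.4196  0.3665 -0.0203] ang 45.18 q6 1.3 F [-0.4  0.5  0.3] gap 0.65 gf 0.0 tiltz [-0.001 -0.001 -1.   ]
shift [-0.1 -2.   0.2] turn 0.2
```

>>> move_arm(
  commands="0 -1 1 0 0 0 0.2; 0 -1 1 0 0 0 0; 0 -1 1 0 0 0 -0.2; 0 -1 1 0 0 0 -0.4; 0 -1 1 0 0 0 -0.6",
)

```text
t: 52.8
tcp_pos: [0.4196, 0.368, -0.0197]
tool_rot: [0.923, 0.384, 0.001, -0.0]
force: [-0.0, 0.4, 5.8]
finger_gap: 0.445
gripper_force: 20.0
```

>>> move_arm(
  commands="0 0 0 0 0 0 -0.6; 0 0 0 0 0 0 -0.6; 0 0 -5 0 0 0 -0.6; 0 0 -15 0 0 0 -0.6; 0 0 -30 0 0 0 -0.6",
)

```text
t: 53.42
tcp_pos: [0.419, 0.3674, 0.0099]
tool_rot: [0.923, 0.384, -0.0, 0.0]
force: [0.8, 0.6, -0.5]
finger_gap: 0.446
gripper_force: 20.3
```

>>> move_arm(
  commands="0 0 -30 0 0 8 -0.6; 0 0 -70 0 0 16 -0.6; 0 0 -110 0 0 24 -0.6; 0 0 -150 0 0 32 -0.6; 0 0 -165 0 0 32 -0.6",
)

```text
t: 54.05
tcp_pos: [0.4205, 0.3683, 0.1776]
tool_rot: [0.993, 0.116, 0.003, -0.001]
force: [0.5, -0.4, -0.7]
finger_gap: 0.446
gripper_force: 20.3
```

```bash
python3 -c "
from h import *
go(.5633,-.0535,.174,-103.2+180)"
```

```text
t 54.05 tcp [0.4205 0.3683 0.1776] ang 13.29 q6 1.86 F [ 0.5 -0.4 -0.7] gap 0.446 gf 20.3 tiltz [ 0.005  0.003 -1.   ]
shift [ 42.  443.4   3.2] turn -63.5
```

I turned the other way here, which suits the far pot at (.660,.007) with angle -13°, so I'll use that one.

```bash
python3 -c "
from h import *
go(.660,.0072,.174,-13.2)"
```

```text
t 54.05 tcp [0.4205 0.3683 0.1776] ang 13.29 q6 1.86 F [ 0.5 -0.4 -0.7] gap 0.446 gf 20.3 tiltz [ 0.005  0.003 -1.   ]
shift [150.1 406.5   3.8] turn 26.5
```

>>> move_arm(
  commands="16 45 0 0 0 9 -0.6; 34 92 0 0 0 18 -0.6; 52 140 0 0 0 26.5 -0.6; 70 188 0 0 0 26.5 -0.6; 87 235 0 0 0 26.5 -0.6",
)

```text
t: 54.68
tcp_pos: [0.5576, 0.157, 0.1735]
tool_rot: [0.993, -0.115, -0.001, 0.0]
force: [-0.1, 0.8, 0.2]
finger_gap: 0.444
gripper_force: 20.3
```

```bash
python3 -c "
from h import *
go(.660,.0072,.05,-13.2)"
```

```text
t 54.67 tcp [0.5576 0.157  0.1735] ang -13.16 q6 1.88 F [-0.1  0.8  0.2] gap 0.444 gf 20.3 tiltz [-0.002 -0.    -1.   ]
shift [134.1 122.5 123.3] turn 0.0
```

>>> move_arm(
  commands="35 32 0 0 0 0 -0.6; 75 69 0 0 0 0 -0.6; 110 101 0 0 0 0 -0.6; 134 122 0 0 0 0 -0.6; 134 122 0 0 0 0 -0.6",
)

```text
t: 55.3
tcp_pos: [0.6605, 0.0066, 0.1731]
tool_rot: [0.993, -0.116, -0.001, 0.0]
force: [-0.0, -0.1, -0.4]
finger_gap: 0.445
gripper_force: 20.3
```

>>> move_arm(
  commands="0 0 30 0 0 0 -0.6; 0 0 70 0 0 0 -0.6; 0 0 100 0 0 0 -0.6; 0 0 122 0 0 0 -0.6; 0 0 126 0 0 0 -0.6",
)

```text
t: 55.92
tcp_pos: [0.657, 0.0106, 0.046]
tool_rot: [0.993, -0.115, -0.003, -0.0]
force: [-0.0, 0.2, -0.3]
finger_gap: 0.448
gripper_force: 20.3
```

```bash
python3 -c "
from h import *
go(.660,.0072,.038,-13.2)"
```

```text
t 55.92 tcp [0.657  0.0106 0.046 ] ang -13.17 q6 1.65 F [-0.   0.2 -0.3] gap 0.448 gf 20.3 tiltz [-0.006  0.001 -1.   ]
shift [3.8 2.7 8. ] turn 0.0
```

>>> move_arm(
  commands="0 0 1 0 0 0 -0.6; 0 0 3 0 0 0 -0.6; 0 0 5 0 0 0 -0.6; 0 0 6 0 0 0 -0.6; 0 0 6 0 0 0 -0.6",
)

```text
t: 56.55
tcp_pos: [0.66, 0.0091, 0.0425]
tool_rot: [0.993, -0.116, 0.0, -0.0]
force: [-0.6, 0.1, -0.3]
finger_gap: 0.448
gripper_force: 20.3
```

>>> move_arm(
  commands="0 0 1 0 0 0 -0.6; 0 0 1 0 0 0 -0.6; 0 0 2 0 0 0 -0.6; 0 0 2 0 0 0 -0.6; 0 0 2 0 0 0 -0.6",
)

```text
t: 57.18
tcp_pos: [0.6599, 0.0091, 0.0404]
tool_rot: [0.993, -0.116, -0.0, 0.0]
force: [-0.1, 0.1, -0.7]
finger_gap: 0.449
gripper_force: 20.3
```

>>> move_arm(
  commands="0 1 0.5 0 0 0 -0.6; 0 1 1 0 0 0 -0.6; 0 1 1.5 0 0 0 -0.6; 0 1 2 0 0 0 -0.6; 0 1 2 0 0 0 -0.6",
)

```text
t: 57.8
tcp_pos: [0.6602, 0.0079, 0.0388]
tool_rot: [0.993, -0.116, 0.001, 0.0]
force: [0.2, -0.5, 2.2]
finger_gap: 0.448
gripper_force: 21.5
```

>>> move_arm(
  commands="0 0 0.5 0 0 0 -0.6; 0 0 1 0 0 0 -0.6; 0 0 1 0 0 0 -0.6; 0 0 1 0 0 0 -0.6; 0 0 1 0 0 0 -0.6",
)

```text
t: 58.42
tcp_pos: [0.6606, 0.0078, 0.0382]
tool_rot: [0.993, -0.116, 0.001, 0.0]
force: [1.0, -1.3, 5.3]
finger_gap: 0.444
gripper_force: 22.4
```

>>> move_arm(
  commands="0 0 0 0 0 0 -0.2; 0 0 0 0 0 0 -0.05; 0 0 0 0 0 0 0.05; 0 0 -1 0 0 0 0.15; 0 0 -2 0 0 0 0.2",
)

```text
t: 59.05
tcp_pos: [0.6604, 0.0087, 0.0399]
tool_rot: [0.993, -0.116, 0.001, -0.001]
force: [1.7, 1.0, 2.6]
finger_gap: 0.602
gripper_force: 3.1
```

>>> move_arm(
  commands="0 0 -4 0 0 0 0.2; 0 0 -15 0 0 0 0.2; 0 0 -50 0 0 0 0.2; 0 0 -95 0 0 0 0.2; 0 0 -140 0 0 0 0.2",
)

```text
t: 59.68
tcp_pos: [0.6588, 0.008, 0.1805]
tool_rot: [0.993, -0.116, -0.001, 0.0]
force: [-0.1, 0.6, 0.2]
finger_gap: 0.601
gripper_force: 0.0
```

```bash
python3 -c "
from h import *
import plums
t,R=st(); s=snap('wrist','p4'); snap('scene','sc14')
for b in plums.blobs(s,.08,(.4,.75,-.15,.2)): print(b)
for b in plums.blobs(load('sc14'),.022): print(b)
go(.511,.299,.174,45)"
```

```text
t 59.67 tcp [0.6588 0.008  0.1805] ang -13.32 q6 1.65 F [-0.1  0.6  0.2] gap 0.601 gf 0.0 tiltz [-0.002  0.    -1.   ]
(np.int32(1352), array([245., 173.]), array([0.6612, 0.0069, 0.08  ]))
(np.int32(724), array([158.4, 245.6]), array([0.608 , 0.1079, 0.08  ]))
(np.int32(528), array([250.8, 324.1]), array([0.4933, 0.0401, 0.08  ]))
(np.int32(103), array([363.4, 209.8]), array([0.5094, 0.3014, 0.022 ]))
(np.int32(153), array([393.1, 243.3]), array([0.6179, 0.365 , 0.022 ]))
t 59.77 tcp [0.6633 0.0075 0.1859] ang -13.31 q6 1.65 F [-0.1 -0.2  0.3] gap 0.598 gf 0.0 tiltz [ 0.011 -0.002 -1.   ]
shift [-215.5 -248.7    9.6] turn -58.3
```

Third plum placed. Now the last, at (.511,.299).

>>> move_arm(
  commands="-32 -38 0 0 0 -10 0.3; -70 -83 0 0 0 -20 0.3; -108 -128 0 0 0 -30 0.3; -146 -172 0 0 0 -40 0.3; -180 -212 0 0 0 -50 0.3",
)

```text
t: 60.4
tcp_pos: [0.5312, 0.2571, 0.1788]
tool_rot: [0.948, 0.318, -0.001, -0.0]
force: [0.9, 0.2, -0.3]
finger_gap: 0.65
gripper_force: 0.0
```

```bash
python3 -c "
from h import *
go(.511,.299,.05,45)"
```

```text
t 60.4 tcp [0.5312 0.2571 0.1788] ang 37.03 q6 1.19 F [ 0.9  0.2 -0.3] gap 0.65 gf 0.0 tiltz [-0.002 -0.001 -1.   ]
shift [  9.4 -45.5 128.8] turn -8.0
```

>>> move_arm(
  commands="5 -22 20 0 0 -8 0.3; 9 -45 50 0 0 -8 0.3; 9 -45 90 0 0 -8 0.3; 9 -45 125 0 0 -8 0.3; 9 -45 129 0 0 -8 0.3",
)

```text
t: 61.02
tcp_pos: [0.5106, 0.2962, 0.0475]
tool_rot: [0.925, 0.38, -0.004, -0.0]
force: [-1.2, 0.2, -0.8]
finger_gap: 0.651
gripper_force: 0.0
```

>>> move_arm(
  commands="0 0 15 0 0 0 0.3; 0 0 35 0 0 0 0.3; 0 0 55 0 0 0 0.3; 0 0 70 0 0 0 0.3; 0 0 70 0 0 0 0.3",
)

```text
t: 61.65
tcp_pos: [0.5132, 0.297, -0.0202]
tool_rot: [0.925, 0.38, -0.001, -0.0]
force: [0.5, 0.4, -0.3]
finger_gap: 0.645
gripper_force: 0.0
```

```bash
python3 -c "
from h import *
go(.511,.299,-.0205,45)"
```

```text
t 61.65 tcp [ 0.5132  0.297  -0.0202] ang 44.69 q6 1.13 F [ 0.5  0.4 -0.3] gap 0.645 gf 0.0 tiltz [-0.001 -0.    -1.   ]
shift [-0.2 -3.   0.3] turn -0.3
```

>>> move_arm(
  commands="0 -3 1 0 0 0 0.2; 0 -3 1 0 0 0 0; 0 -3 1 0 0 0 -0.2; 0 -3 1 0 0 0 -0.4; 0 -3 1 0 0 0 -0.6",
)

```text
t: 62.28
tcp_pos: [0.5119, 0.2998, -0.0197]
tool_rot: [0.925, 0.38, 0.001, -0.0]
force: [-2.4, 1.1, 6.1]
finger_gap: 0.446
gripper_force: 20.0
```

>>> move_arm(
  commands="0 0 0 0 0 0 -0.6; 0 0 0 0 0 0 -0.6; 0 0 -5 0 0 0 -0.6; 0 0 -15 0 0 0 -0.6; 0 0 -30 0 0 0 -0.6",
)

```text
t: 62.9
tcp_pos: [0.5113, 0.2992, 0.0098]
tool_rot: [0.925, 0.38, -0.0, 0.0]
force: [0.5, -0.1, -0.6]
finger_gap: 0.449
gripper_force: 20.2
```

>>> move_arm(
  commands="0 0 -30 0 0 -8 -0.6; 0 0 -70 0 0 -16 -0.6; 0 0 -110 0 0 -24 -0.6; 0 0 -150 0 0 -32 -0.6; 0 0 -165 0 0 -32 -0.6",
)

```text
t: 63.52
tcp_pos: [0.513, 0.3, 0.1778]
tool_rot: [0.785, 0.62, 0.003, 0.001]
force: [-0.2, 0.4, -0.2]
finger_gap: 0.449
gripper_force: 20.3
```

```bash
python3 -c "
from h import *
go(.5637,-.0525,.175,76.8)"
```

```text
t 63.52 tcp [0.513  0.3    0.1778] ang 76.61 q6 0.58 F [-0.2  0.4 -0.2] gap 0.449 gf 20.3 tiltz [ 0.006  0.002 -1.   ]
shift [-331.2  131.     2.4] turn -0.2
```

>>> move_arm(
  commands="-35 14 0 0 0 0 -0.6; -80 32 0 0 0 0 -0.6; -125 50 0 0 0 0 -0.6; -170 67 0 0 0 0 -0.6; -215 85 0 0 0 0 -0.6",
)

```text
t: 64.15
tcp_pos: [0.544, 0.0692, 0.1736]
tool_rot: [0.785, 0.619, -0.001, -0.001]
force: [0.3, -0.5, -0.9]
finger_gap: 0.441
gripper_force: 20.3
```

>>> move_arm(
  commands="-40 16 0 0 0 0 -0.6; -80 32 0 0 0 0 -0.6; -116 46 0 0 0 0 -0.6; -116 46 0 0 0 0 -0.6; -116 46 0 0 0 0 -0.6",
)

```text
t: 64.78
tcp_pos: [0.5619, -0.0522, 0.1737]
tool_rot: [0.785, 0.62, -0.0, -0.001]
force: [0.2, -0.2, -0.6]
finger_gap: 0.447
gripper_force: 20.3
```

```bash
python3 -c "
from h import *
go(.5637,-.0525,.046,76.8)"
```

```text
t 64.78 tcp [ 0.5619 -0.0522  0.1737] ang 76.6 q6 -0.06 F [ 0.2 -0.2 -0.6] gap 0.447 gf 20.3 tiltz [-0.002  0.001 -1.   ]
shift [1.000e-01 2.200e+00 1.277e+02] turn -0.2
```

>>> move_arm(
  commands="0 1 30 0 0 0 -0.6; 0 1 70 0 0 0 -0.6; 0 1 100 0 0 0 -0.6; 0 1 120 0 0 0 -0.6; 0 1 126 0 0 0 -0.6",
)

```text
t: 65.4
tcp_pos: [0.5623, -0.0512, 0.047]
tool_rot: [0.784, 0.621, -0.001, -0.002]
force: [-0.0, 1.1, 0.6]
finger_gap: 0.446
gripper_force: 20.3
```

>>> move_arm(
  commands="0 0 1 0 0 0 -0.6; 0 0 3 0 0 0 -0.6; 0 0 5 0 0 0 -0.6; 0 0 6 0 0 0 -0.6; 0 0 6 0 0 0 -0.6",
)

```text
t: 66.03
tcp_pos: [0.5639, -0.0531, 0.0425]
tool_rot: [0.784, 0.62, 0.0, 0.0]
force: [0.2, -0.2, 0.0]
finger_gap: 0.444
gripper_force: 20.3
```

>>> move_arm(
  commands="0 0 0.5 0 0 0 -0.6; 0 0 1 0 0 0 -0.6; 0 0 1.5 0 0 0 -0.6; 0 0 2 0 0 0 -0.6; 0 0 2 0 0 0 -0.6",
)

```text
t: 66.65
tcp_pos: [0.5638, -0.0531, 0.0404]
tool_rot: [0.784, 0.62, 0.0, 0.0]
force: [-0.5, -0.0, 0.3]
finger_gap: 0.446
gripper_force: 20.4
```

>>> move_arm(
  commands="0 0 0.5 0 0 0 -0.6; 0 0 1 0 0 0 -0.6; 0 0 1.5 0 0 0 -0.6; 0 0 2 0 0 0 -0.6; 0 0 2.5 0 0 0 -0.6",
)

```text
t: 67.28
tcp_pos: [0.564, -0.0533, 0.0383]
tool_rot: [0.784, 0.621, -0.0, 0.0]
force: [-0.6, -1.7, 5.0]
finger_gap: 0.45
gripper_force: 22.6
```

>>> move_arm(
  commands="0 0 0 0 0 0 -0.6; 0 0 0.5 0 0 0 -0.6; 0 0 0.5 0 0 0 -0.6; 0 0 0.5 0 0 0 -0.6; 0 0 0.5 0 0 0 -0.6",
)

```text
t: 67.9
tcp_pos: [0.564, -0.0535, 0.038]
tool_rot: [0.784, 0.621, -0.0, 0.0]
force: [-0.8, -1.7, 6.0]
finger_gap: 0.452
gripper_force: 22.9
```

>>> move_arm(
  commands="0 0 0 0 0 0 -0.2; 0 0 0 0 0 0 -0.05; 0 0 0 0 0 0 0.05; 0 0 -1 0 0 0 0.15; 0 0 -2 0 0 0 0.2",
)

```text
t: 68.53
tcp_pos: [0.5651, -0.053, 0.0399]
tool_rot: [0.784, 0.62, 0.001, 0.001]
force: [1.8, 1.3, 1.6]
finger_gap: 0.595
gripper_force: 2.3
```

>>> move_arm(
  commands="0 0 -4 0 0 0 0.2; 0 0 -15 0 0 0 0.2; 0 0 -60 0 0 0 0.2; 0 0 -120 0 0 0 0.2; 0 0 -180 0 0 0 0.2",
)

```text
t: 69.15
tcp_pos: [0.5628, -0.0529, 0.221]
tool_rot: [0.784, 0.62, -0.001, -0.001]
force: [1.3, -0.4, -1.0]
finger_gap: 0.6
gripper_force: 0.0
```

>>> move_arm(
  commands="-30 0 -40 0 0 0 0.2; -60 0 -60 0 0 0 0.2; -80 0 -60 0 0 0 0.2; -80 0 -60 0 0 0 0.2; -80 0 -60 0 0 0 0.2",
)

```text
t: 69.78
tcp_pos: [0.5445, -0.1299, 0.2777]
tool_rot: [0.784, 0.62, -0.001, -0.002]
force: [0.3, -0.0, 0.5]
finger_gap: 0.597
gripper_force: 0.0
```

```bash
python3 -c "
from h import *
import plums
t,R=st(); s=snap('wrist','p5'); snap('scene','sc15'); snap('side','sd15')
for b in plums.blobs(s,.08,(.4,.75,-.15,.2)): print(b)
for b in plums.blobs(load('sc15'),.022): print(b)
crop(s,'p5b',0,0,512,384,1.55)"; python3 runfit2.py 1.34 p5; python3 runfit2.py 1.34 sd15 sc15
```

```text
t 69.78 tcp [ 0.5445 -0.1299  0.2777] ang 76.69 q6 -0.2 F [ 0.3 -0.   0.5] gap 0.597 gf 0.0 tiltz [-0.003  0.002 -1.   ]
(np.int32(667), array([169.8,   9.4]), array([0.5007, 0.0379, 0.08  ]))
(np.int32(708), array([322.5,   9.5]), array([0.658 , 0.0007, 0.08  ]))
(np.int32(845), array([248.7,  84. ]), array([ 0.565 , -0.0544,  0.08  ]))
(np.int32(152), array([393.1, 243.3]), array([0.6178, 0.365 , 0.022 ]))
[ 0.5796  0.015   0.1207 -0.0928  0.0319  1.3521] rms [1.77] rise L,R [-0.0353  0.093 ]
[ 0.5864  0.0292  0.1274 -0.0044  0.005   1.3491] rms [0.53 0.71] rise L,R [0.0015 0.0065]
```

View pics/p5b.png

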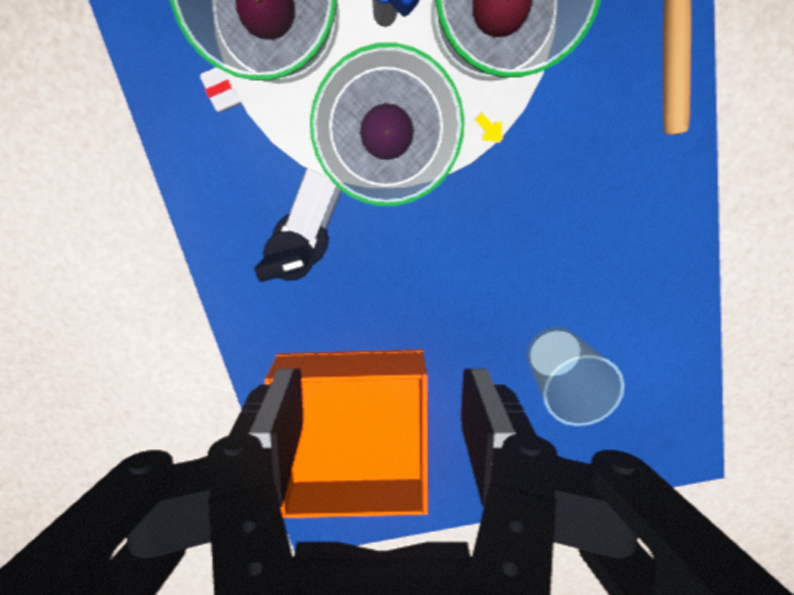

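All four plums are in their pots. The arrow tip is at (500,142), the mark at (218,90) and the handle at the top edge. Next I'll compute the carousel angle and the handle pose.

```bash
python3 -c "
from h import *
w=load('w1'); s=load('p5')
C=np.array([.582,.0255])
for c in (C,np.array([.5835,.0255])):
  a=atz(s,500/1.55,142/1.55,.051)[:2]; m=atz(s,218/1.55,90/1.55,.044)[:2]
  an=lambda p:np.degrees(np.arctan2(*(p-c)[::-1]))
  mw=atz(w,300/1.55,258/1.55,.044)[:2]
  print('arrow',a,np.linalg.norm(a-c),an(a),'mark',m,np.linalg.norm(m-c),an(m),'w1 mark',mw,an(mw))
f=lambda u,v:atz(w,172+(u-532)*.2406,282+v*.2406,.167)
A=f(628,185);B=f(752,115);print('handle edge',A,B,np.linalg.norm(A-B),np.degrees(np.arctan2(*(B-A)[:2][::-1])))
A2=f(605,150);print(A2,np.degrees(np.arctan2(*(f(740,25)-f(612,95))[:2][::-1])))
# handle in other wrist views: blue blob
for n in('v1','p3','p4','p1'):
  S=load(n); i=S['image'].astype(int); mk=((i[...,2]>i[...,0]+90)&(i[...,0]<60)&(i[...,1]>30)).astype(np.uint8)
  k,l,stt,cc=cv2.connectedComponentsWithStats(mk)
  uv=proj(S,[.582,.0255,.16]); 
  if not(0<uv[0]<512 and 0<uv[1]<384): print(n,'out',uv); continue
  print(n,uv)
"

```

```text
arrow [ 0.65136982 -0.08390543] 0.1295442773171208 -57.62276816138135 mark [0.44436412 0.00460297] 0.1392132219760085 -171.36680853290994 w1 mark [0.45009995 0.00582507] -171.516002670725
arrow [ 0.65136982 -0.08390543] 0.12874727302274472 -58.186540142625326 mark [0.44436412 0.00460297] 0.1406964065280775 -171.45850132861983 w1 mark [0.45009995 0.00582507] -171.61003449409114
handle edge [0.60694314 0.01941232 0.167     ] [0.5835052  0.05394043 0.167     ] 0.04173161041988473 124.16895512616344
[0.59520015 0.01369041 0.167     ] 122.63412941486234
v1 [254.92606834 115.66307287]
p3 [244.80873313 309.65886314]
p4 [244.8168987  304.91370283]
p1 [303.13220771 302.00306743]
```

```bash
python3 -c "
from h import *
go(.5825,.0255,.2,122)"
```

```text
t 69.92 tcp [ 0.5451 -0.1298  0.2783] ang 76.76 q6 -0.2 F [ 0.  -0.6 -1. ] gap 0.598 gf 0.0 tiltz [-0.002  0.001 -1.   ]
shift [159.7   1.   78.4] turn -45.2
```

>>> move_arm(
  commands="40 0 10 0 0 -10 0.2; 80 0 20 0 0 -20 0.2; 120 1 40 0 0 -30 0.2; 160 1 60 0 0 -40 0.2; 160 1 78 0 0 -45 0.2",
)

```text
t: 70.55
tcp_pos: [0.5831, 0.0283, 0.2002]
tool_rot: [0.483, 0.875, 0.0, -0.001]
force: [0.9, -0.4, -0.2]
finger_gap: 0.599
gripper_force: 0.0
```

>>> move_arm(
  commands="0 0 0 0 0 0 0.2; 0 0 0 0 0 0 0.2; 0 0 0 0 0 0 0.2; 0 0 0 0 0 0 0.2; 0 0 0 0 0 0 0.2",
)

```text
t: 71.18
tcp_pos: [0.5834, 0.0242, 0.2018]
tool_rot: [0.487, 0.873, 0.0, 0.0]
force: [0.0, 0.0, -0.7]
finger_gap: 0.603
gripper_force: 0.0
```

```bash
python3 -c "
from h import *
go(.5825,.0255,.105,122); s=snap('wrist','hh')
i=s['image'].astype(int); uv=proj(s,[.5825,.0255,.167]); print(uv)
hsv=cv2.cvtColor(s['image'],cv2.COLOR_RGB2HSV); u,v=uv.astype(int)
mk=((i[...,2]>i[...,0]+80)&(i[...,2]>i[...,1]+50)).astype(np.uint8)
k,l,stt,cc=cv2.connectedComponentsWithStats(mk)
for j in range(1,k):
  if 60<stt[j,4]<8000: 
    r=cv2.minAreaRect(np.argwhere(l==j)[:,::-1].astype(np.float32)); print(stt[j],cc[j].round(1),r, atz(s,*cc[j],.16).round(4))
"

```

```text
t 71.17 tcp [0.5834 0.0242 0.2018] ang 121.66 q6 -0.7 F [ 0.   0.  -0.7] gap 0.603 gf 0.0 tiltz [ 0.001 -0.    -1.   ]
shift [ 1.6 -0.1 96.8] turn -0.3
[246.71087364 196.67393773]
[ 235  167   27   57 1091] [248.2 194. ] ((248.0, 195.0), (56.0, 26.0), 90.0) [0.5837 0.0257 0.16  ]
[ 363  216   75   81 1091] [403.1 254.3] ((399.55487060546875, 258.6372985839844), (14.700753211975098, 101.29737854003906), 39.17366027832031) [0.7147 0.0472 0.16  ]
[101 350  37  34 809] [123.3 370. ] ((119.0, 366.5), (33.0, 36.0), 90.0) [ 0.5766 -0.1784  0.16  ]
```

The handle is seen exactly aligned with the jaws. I'll descend, grip and turn 114° clockwise.

>>> move_arm(
  commands="1 0 25 0 0 0 0.2; 1 0 50 0 0 0 0.2; 1 0 75 0 0 0 0.2; 1 0 92 0 0 0 0.2; 1 0 97 0 0 0 0.2",
)

```text
t: 71.85
tcp_pos: [0.5821, 0.0254, 0.1034]
tool_rot: [0.487, 0.873, -0.0, -0.001]
force: [-0.0, 0.4, 0.5]
finger_gap: 0.6
gripper_force: 0.0
```

>>> move_arm(
  commands="0 0 0 0 0 0 0; 0 0 0 0 0 0 -0.4; 0 0 0 0 0 0 -0.7; 0 0 0 0 0 0 -1; 0 0 0 0 0 0 -1",
  grip_force=35,
)

```text
t: 72.47
tcp_pos: [0.5836, 0.0254, 0.1056]
tool_rot: [0.487, 0.873, 0.0, 0.001]
force: [-0.5, 0.3, 6.1]
finger_gap: 0.155
gripper_force: 50.6
```

```bash
python3 -c "
from h import *
st()"
```

```text
t 72.47 tcp [0.5836 0.0254 0.1056] ang 121.72 q6 -0.7 F [-0.5  0.3  6.1] gap 0.155 gf 50.6 tiltz [ 0.002 -0.    -1.   ]
```

>>> move_arm(
  commands="0 0 0 0 0 4 -1; 0 0 0 0 0 11 -1; 0 0 0 0 0 19 -1; 0 0 0 0 0 27 -1; 0 0 0 0 0 35 -1",
)

```text
t: 73.1
tcp_pos: [0.5829, 0.0253, 0.1056]
tool_rot: [0.728, 0.685, 0.0, 0.001]
force: [-1.5, 0.3, 7.0]
finger_gap: 0.158
gripper_force: 50.8
```

>>> move_arm(
  commands="0 0 0 0 0 8 -1; 0 0 0 0 0 16 -1; 0 0 0 0 0 24 -1; 0 0 0 0 0 32 -1; 0 0 0 0 0 40 -1",
)

```text
t: 73.72
tcp_pos: [0.5822, 0.0255, 0.1056]
tool_rot: [0.919, 0.395, -0.0, -0.0]
force: [-1.0, 0.9, 8.3]
finger_gap: 0.154
gripper_force: 51.0
```

>>> move_arm(
  commands="0 0 0 0 0 8 -1; 0 0 0 0 0 16 -1; 0 0 0 0 0 24 -1; 0 0 0 0 0 32 -1; 0 0 0 0 0 38.5 -1",
)

```text
t: 74.35
tcp_pos: [0.5818, 0.0261, 0.1056]
tool_rot: [0.998, 0.07, -0.001, -0.001]
force: [-2.0, 0.8, 8.2]
finger_gap: 0.153
gripper_force: 51.0
```

>>> move_arm(
  commands="0 0 0 0 0 0 -0.8; 0 0 0 0 0 0 -0.3; 0 0 0 0 0 0 0.2; 0 0 -10 0 0 0 0.2; 0 0 -40 0 0 0 0.2",
)

```text
t: 74.97
tcp_pos: [0.5811, 0.0256, 0.1434]
tool_rot: [0.997, 0.071, -0.002, -0.001]
force: [0.8, 0.2, -0.1]
finger_gap: 0.6
gripper_force: 0.0
```

>>> move_arm(
  commands="20 0 -40 0 0 0 0.2; 40 0 -80 0 0 0 0.2; 40 0 -130 0 0 0 0.2; 40 0 -150 0 0 0 0.2; 40 0 -150 0 0 0 0.2",
)

```text
t: 75.6
tcp_pos: [0.6234, 0.031, 0.2968]
tool_rot: [0.997, 0.072, 0.002, 0.0]
force: [0.3, -0.1, -0.3]
finger_gap: 0.597
gripper_force: 0.0
```

```bash
python3 -c "
from h import *
import plums
t,R=st(); s=snap('wrist','f1'); snap('scene','f2'); snap('side','f3')
for b in plums.blobs(s,.08,(.4,.75,-.15,.2)): print(b)
i=s['image'].astype(int); y=((i[...,0]>150)&(i[...,1]>120)&(i[...,2]<90)).astype(np.uint8)
r=((i[...,0]>150)&(i[...,1]<70)&(i[...,2]<70)).astype(np.uint8)
c=np.array([.5825,.0255])
for nm,m,z in(('yellow',y,.051),('red',r,.044)):
  k,l,stt,cc=cv2.connectedComponentsWithStats(m)
  for j in range(1,k):
    if stt[j,4]>25:
      p=atz(s,*cc[j],z)[:2]; print(nm,stt[j],cc[j].round(1),p.round(4),np.linalg.norm(p-c).round(4),np.degrees(np.arctan2(*(p-c)[::-1])).round(2))
crop(s,'f1b',0,0,512,384,1.55)
"; python3 runfit2.py 0.93 f1;python3 runfit2.py 0.93 f2 f3
```

```text
t 75.6 tcp [0.6234 0.031  0.2968] ang 8.2 q6 1.3 F [ 0.3 -0.1 -0.3] gap 0.597 gf 0.0 tiltz [ 0.005 -0.001 -1.   ]
(np.int32(702), array([198. , 137.2]), array([0.6316, 0.0912, 0.08  ]))
(np.int32(737), array([291.3, 137. ]), array([ 0.6486, -0.0244,  0.08  ]))
(np.int32(612), array([285.4, 220.7]), array([ 0.5351, -0.0379,  0.08  ]))
(np.int32(488), array([201.3, 223.8]), array([0.5141, 0.0752, 0.08  ]))
yellow [288   4  54  14  66] [315.3  10.6] [ 0.7975 -0.0292] 0.2218 -14.28
yellow [343  17  28   7  33] [356.1  20.4] [ 0.7942 -0.0801] 0.2366 -26.51
yellow [ 403  224  109   84 4518] [451.9 265.8] [ 0.4852 -0.3113] 0.3505 -106.12
yellow [239 242  12  16  90] [244.6 250. ] [0.4665 0.0087] 0.1172 -171.76
yellow [438 316  43  14  59] [458.8 322.8] [ 0.3834 -0.3596] 0.4335 -117.34
red [382 263  13  20  27] [388.1 272.4] [ 0.4557 -0.2216] 0.2777 -117.16
[ 0.5831  0.0252  0.125  -0.0015  0.0117  0.9273] rms [1.43] rise L,R [0.0084 0.0081]
[ 0.5854  0.028   0.1263 -0.0054  0.0056  0.9252] rms [0.74 0.53] rise L,R [0.0013 0.0076]
```

View pics/f1b.png

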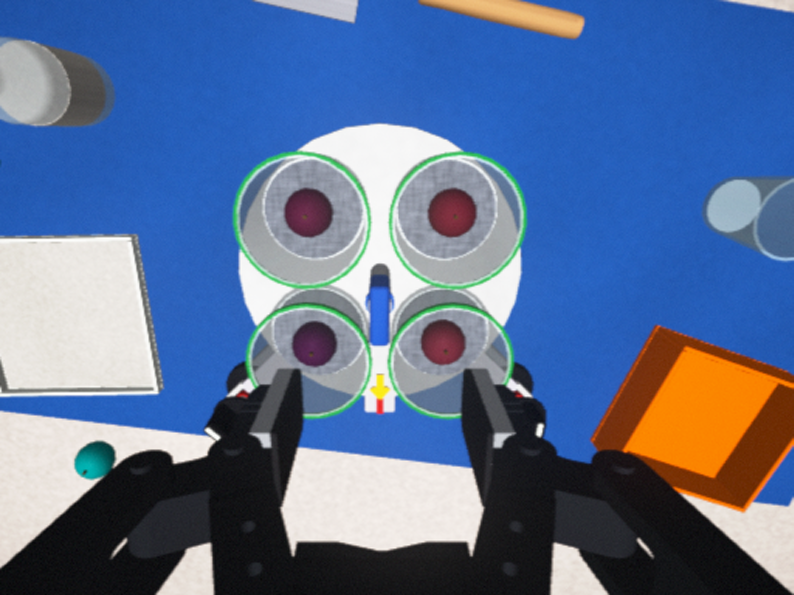

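The arrow at (380,390) points straight at the red mark at (380,407). All four plums stand upright on the felt, the tray is empty and the arm is clear, so I'll hand in.

```bash
python3 -c "
from h import *
print(ticket.sign_off())"
```

```text
the job is handed in; nothing more can be done
None
```

The job is handed in: by my measurements the platform is level (within about 0.003 rad by the red bands, rim fits up to 0.008), all four plums sit in separate pots, and the arrow is within about 0.5° of the mark; but on the first plum the tool force reached 44 N and it was let go roughly 6 mm above the felt, either of which could count against it.

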